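# Load the cold-plate tester

### The arm

A 6-joint arm with a two-finger parallel gripper is mounted at the origin on the work surface. World frame = base frame: x ahead of the robot, y to its left, z up, the work surface at z = 0. Lengths are in mm, angles in rad, forces in N, time in s.
With the tool pointing down it reaches from about 375 to 975 mm from the base axis. Payload 3.8 kg.
Tool frame: the origin (TCP) lies midway between the tips of the shut fingers; the grasp point (between the pads) lies 19 mm behind it; y points along the fingers, x is the direction in which the jaws open and shut, and the axes are right-handed (so a half turn about y gives the same grasp; the last joint's range is limited). The gripper opens to 85 mm and grips with 20 to 120 N. Pads are 22 mm wide; open, the fingers measure 114 mm over their backs; the gripper's body (76 mm by 85 mm) begins 54 mm behind the grasp point. The pads swing forward as they close: fully open they stand 13 mm farther back than shut.
Start: joints at [1.226, 0.264, 1.604, -0, 1.274, -0.037], TCP at [204.498, 643.272, 231.28] pointing down, gripper open.
Joint ranges: [-2.63, 2.63], [-0.94, 2.18], [0.31, 2.57], [-1.31, 4.45], [0, 2.66], [-2.55, 2.55]. Speed limits (rad/s): [2.57, 2.57, 3.14, 3.14, 3.14, 3.14].

### API

Orientations are given as a unit quaternion [w, x, y, z].
In Python, from cell import robot, gripper_to, kin, imaging, close_job gives the robot as it stands. The module is installed in compiled form; this text tells all that it offers. Calls block until the motion is done:
- robot.movep(position, orientation): joint-space move of the TCP to a pose.
- robot.move_l(position, speed=150, rotation=None): straight line of the TCP; rotation=None keeps the orientation; speed is the mean speed in mm/s.
- robot.movej(angles): joint-space move.
- gripper_to(opening, grip_force=None): opening from 0.0 (shut) to 1.0 (fully open); grip_force is the grip in N (None keeps the last); returns when the fingers have stopped.
- robot.hold(seconds).
- kin.inverse_kinematics(position, orientation): joint angles nearest the present ones, or None.
- robot.read_state(): the state.
- imaging.snapshot(name): name is "scene" or "top"; returns the picture (384x512x3 uint8, red, green, blue); there is no depth.
- imaging.get_calibration(name): a dict with "fx", "fy", "cx", "cy" (pixels), "k1" (the pictures are not rectified: a ray, as slopes to the right and down, at radius r is drawn at 1 + k1 r^2 times it, then the intrinsics apply), "position" and "attitude" of the camera in the world. Camera axes: x right, y up, looking along -z (the intrinsics and any distortion apply to the point x, -y, -z); pixel columns grow to the right and rows downward; lengths in mm; the calibration is good to about 2 mm. A picture is of the moment at which its call begins. get_calibration takes no time and is no camera call.
A pose or a line that the arm cannot do raises robot.Unreachable and nothing moves.
- close_job(): hands the job in, once; it reports no verdict.
The state is a dict: "time": time; "joint_pos": joint angles; "joint_vel": joint speeds; "joint_efforts": joint torques, N m; "position": TCP position; "ee_rot": TCP orientation; "contact_force": force on the tool from outside, world axes, zero at the start; "torque": the same for the moment, N m; "gripper_width": opening from 0.0 (shut) to 1.0 (fully open).
Only numpy, scipy, OpenCV 4.12 (cv2) and the standard library are available. Lean on these libraries where they do the work, as an engineer would, in place of code of your own. Each camera call takes 0.05 s, during which the arm holds its last target.

### The job

Lever the hood of the cold-plate tester up with the thin blade and swing it wide open, then slide every sensor carrier on the bench, without lifting it off the bench, onto the cold plate until it seats flat against the rear fence. Then shut the hood fully and press the green start button, and leave the blade lying flat on its green mat, pointing the same way as at the start. Do not disturb the other things on the bench.

Things in the scene. Friction and masses are not known exactly. Their poses are not given: they have to be found in the camera images.
- station: Cold-plate station, fixed. Origin on the bench top; +x to the rear, +y left. Aluminium cold plate flush with the bench (no step), x = -85..40 mm, 226 mm wide. Steel fence bar across its rear: front face at x = 40, 20 mm high, y = -110..110. Grey hinge block behind, x = 80..104, 30 mm high. A blue hood with a clear top (the cover) is hinged over it.
- cover (a joint): Cover angle, rad: 0 shut, grows as its front swings up and back, to 1.85 (past upright). Stiff hinge: stays where left; 2 to 4 N at the front move it. Shut: clear top z = 34..38 mm; front skirt's outer face at station x = -67, y = -122..122, side skirts at y = +-120, 4 mm thick, ending 7 mm above the bench: a gap for the blade, not fingers. Yellow mark at mid front. No handle.
- cover_lip (a point): Point on the cover: middle of the lower edge of the front skirt, middle of its 4 mm thickness. Closed: station (-65, 0, 7) mm; moves with the cover.
- cover_hinge (a point): Middle of the cover's hinge axis (along station y), station (85, 0, 34) mm. It does not move. From it the lip lies 150 mm forward and 27 mm down when closed.
- blade: Blade tool: orange handle 80 x 18 x 28 mm (x = -40..40, z = 0..28) with a thin steel blade, 22 mm wide, 2.5 mm thick, level with its underside, out to the tip at x = 105 mm. Origin: middle of the handle's underside; +x to the tip. 90 g. Lies on the tool mat at the start.
- toolmat: Green tool mat, fixed, 195 x 75 x 3 mm, left or right of the bench. Origin on the bench below the place of the handle's middle: the mat spans x = -65..130, y = +-37.5 mm, and the blade should point along its +x.
- button (a joint): Travel of the start button, m: 0 released, 0.006 fully pressed (5 N); springs back.
- button_top (a point): Centre of the top of the green start button (16 mm radius) on its black housing, left or right of the bench; press downwards.
- carrier_a: Carrier (may be absent): copper-coloured plate 44 x 44 x 10 mm with a sensor on top: a square steel body 18 x 18 mm from z = 10 to 19 mm, sides parallel to the plate's, and a black round cap 16 mm across up to z = 24. Origin: centre of the plate's underside. 90 to 180 g.
- carrier_b: Carrier (may be absent): copper-coloured plate 44 x 44 x 10 mm with a sensor on top: a square steel body 18 x 18 mm from z = 10 to 19 mm, sides parallel to the plate's, and a black round cap 16 mm across up to z = 24. Origin: centre of the plate's underside. 90 to 180 g.
- carrier_c: Carrier (may be absent): copper-coloured plate 44 x 44 x 10 mm with a sensor on top: a square steel body 18 x 18 mm from z = 10 to 19 mm, sides parallel to the plate's, and a black round cap 16 mm across up to z = 24. Origin: centre of the plate's underside. 90 to 180 g.
- carrier_d: Carrier (may be absent): copper-coloured plate 44 x 44 x 10 mm with a sensor on top: a square steel body 18 x 18 mm from z = 10 to 19 mm, sides parallel to the plate's, and a black round cap 16 mm across up to z = 24. Origin: centre of the plate's underside. 90 to 180 g.
- fitting_a: Steel fitting with brass neck, 22 mm across, 34 mm high. Bystander; leave it where it is. Origin: underside.
- fitting_b: Steel fitting with black neck, 22 mm across, 34 mm high. Bystander; leave it where it is. Origin: underside.
- fitting_c: Steel fitting with brass neck, 22 mm across, 34 mm high. Bystander; leave it where it is. Origin: underside.
- jar: Jar with red lid, 54 mm across, 70 mm high. Bystander; leave it where it is. Origin: underside.
- spanner: Steel spanner, 150 mm long, lying flat. Bystander; leave it where it is. Origin: underside.
- gauge_block: Brass block 50 x 35 x 20 mm. Bystander; leave it where it is. Origin: underside.

How it is judged:
By the outcome, as a careful person would: the job done as asked, in the order asked, and still so for the second after the job is handed in, with the robot touching nothing.
Of carrier_a, carrier_b, carrier_c, carrier_d only 2 to 3 are there at a start; the rules pass over those that are not, and their reading is None.
At some moment in a run one of carrier_a, carrier_b, carrier_c, carrier_d may be knocked a few centimetres aside while the robot is not near it.
It also fails if it takes over 210 s, if anything falls off the work surface, if the arm or the gripper's body presses on something with over 40 N, if the wrist force passes 120 N, or if a joint passes its speed limit or range.

## Working session

There is one attempt and no reset: what is moved stays moved. The work goes in short steps, each a Python script; the robot and the scene stay as the last script left them, time stands still between calls to the robot, and variables do not carry over. Pictures are saved under pics/ and viewed, and the job is handed in when it is done.

```bash
mkdir -p pics; ls; python3 - <<'E'
from cell import robot, gripper_to, kin, imaging
import cv2
for n in("scene","top"):
    print(n,imaging.get_calibration(n))
    im=imaging.snapshot(n); cv2.imwrite(f"pics/{n}0.png",cv2.resize(im[:,:,::-1],(800,600),interpolation=cv2.INTER_CUBIC)); cv2.imwrite(f"pics/{n}0raw.png",im[:,:,::-1])
print(robot.read_state())
E
```

```text
pics
scene {'fx': 447.0857277691755, 'fy': 447.0857277691755, 'cx': 258.24979375846607, 'cy': 187.86357012081604, 'k1': -0.07131503147819233, 'position': array([1313.84494459, -211.06667332, 1092.88441065]), 'attitude': array([0.75526712, 0.25190787, 0.20056308, 0.57086641])}
top {'fx': 466.8965083077778, 'fy': 466.8965083077778, 'cx': 259.9869620365681, 'cy': 194.88784093942493, 'k1': -0.034573367703091676, 'position': array([ 312.84629934,  -17.44912687, 1333.33905008]), 'attitude': array([ 0.70473804,  0.05909892, -0.05685605, -0.704712  ])}
{'time': 0.1, 'joint_pos': array([ 1.22612275e+00,  2.64679804e-01,  1.60524953e+00,  4.07301298e-06,
        1.27370785e+00, -3.69476909e-02]), 'joint_vel': array([-0.00152632, -0.0020799 , -0.00269265,  0.00052433,  0.00139201,
       -0.00049272]), 'joint_efforts': array([ 1.30649609e-03, -5.16704249e+01, -3.68589842e+01,  1.42368344e-04,
        6.33755393e-03,  6.70412632e-07]), 'position': array([204.25754067, 642.6528998 , 230.07865673]), 'ee_rot': array([-0.57031768,  0.57112523,  0.4168648 , -0.41806393]), 'contact_force': array([0.08932817, 0.45320162, 0.00589873]), 'torque': array([-0.0204881 ,  0.00222209, -0.00133173]), 'gripper_width': 1.0002430175907924}
```

View pics/top0.png

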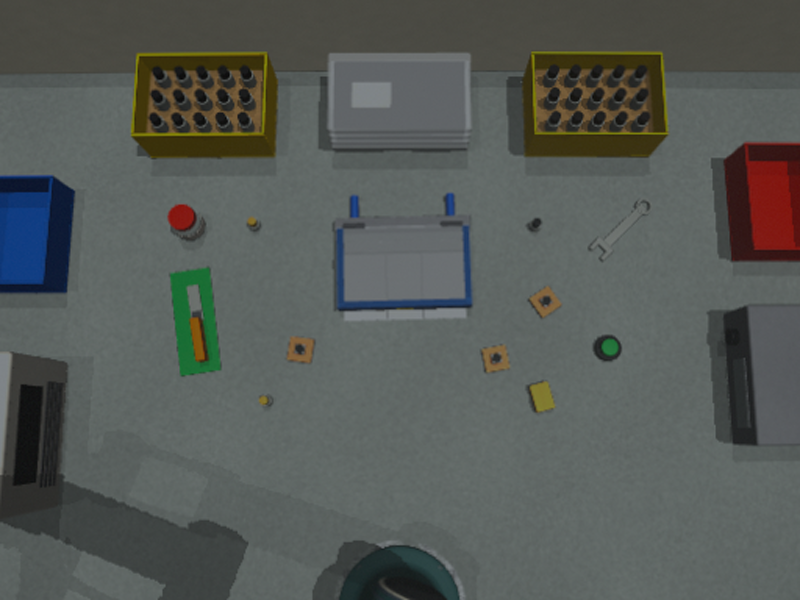

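View pics/scene0.png

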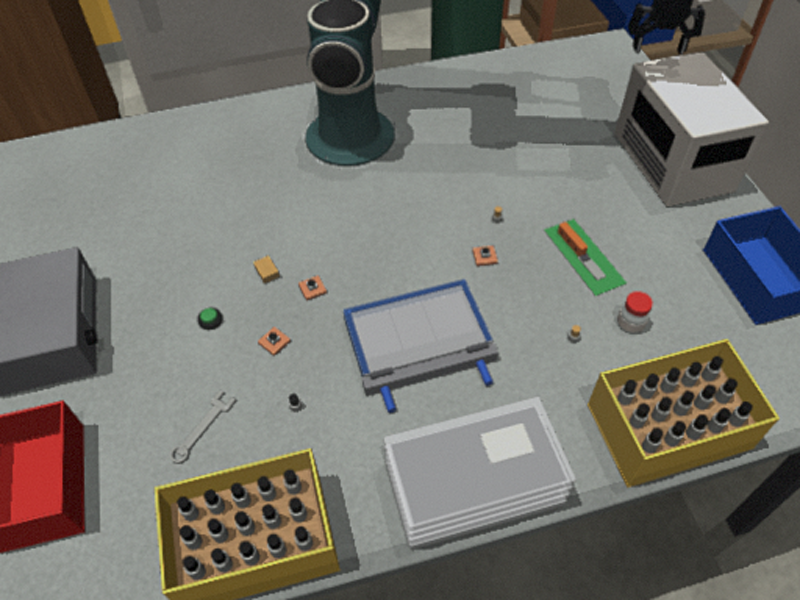

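```bash
cat > h.py <<'E'
import numpy as np, cv2
from scipy.spatial.transform import Rotation as R
from cell import robot, gripper_to, kin, imaging
def cal(n):
    c=imaging.get_calibration(n); q=c["attitude"]
    K=np.array([[c["fx"],0,c["cx"]],[0,c["fy"],c["cy"]],[0,0,1.]])
    return K,np.array([c["k1"],0,0,0,0.]),np.array(c["position"]),R.from_quat([q[1],q[2],q[3],q[0]]).as_matrix()
def px2w(n,p,z):
    K,d,C,A=cal(n); u=cv2.undistortPoints(np.array(p,float).reshape(-1,1,2),K,d).reshape(-1,2)
    r=np.c_[u[:,0],-u[:,1],-np.ones(len(u))]@A.T
    return C+r*((z-C[2])/r[:,2])[:,None]
def w2px(n,P):
    K,d,C,A=cal(n); q=(np.array(P,float).reshape(-1,3)-C)@A
    q=np.c_[q[:,0],-q[:,1],-q[:,2]]
    return cv2.projectPoints(q,np.zeros(3),np.zeros(3),K,d)[0].reshape(-1,2)
def hsv(im): return cv2.cvtColor(im,cv2.COLOR_RGB2HSV)
def blobs(im,lo,hi,amin=15):
    m=cv2.inRange(hsv(im),np.array(lo),np.array(hi))
    cs,_=cv2.findContours(m,cv2.RETR_EXTERNAL,cv2.CHAIN_APPROX_NONE)
    out=[c for c in cs if cv2.contourArea(c)>=amin]
    return m,sorted(out,key=cv2.contourArea,reverse=True)
def cen(c):
    M=cv2.moments(c); return np.array([M["m10"],M["m01"]])/M["m00"]
def save(im,name,crop=None,scale=1):
    if crop: im=im[crop[1]:crop[3],crop[0]:crop[2]]
    cv2.imwrite("pics/"+name,cv2.resize(im[:,:,::-1],None,fx=scale,fy=scale,interpolation=cv2.INTER_CUBIC))
E
cat > m.py <<'E'
from h import *
np.set_printoptions(precision=1,suppress=True)
for n in("top","scene"):
    im=imaging.snapshot(n); print("==",n)
    for nm,lo,hi,z in[("copper/orange",(5,90,90),(17,255,255),10),("green",(50,120,50),(75,255,255),3),("blue",(105,120,60),(125,255,255),38),("brass",(20,100,80),(28,255,255),20)]:
        m,b=blobs(im,lo,hi)
        for c in b[:8]:
            p=cen(c); w=px2w(n,p,z)[0]
            if 100<w[0]<800 and abs(w[1])<600:
                r=cv2.minAreaRect(c); box=px2w(n,cv2.boxPoints(r),z)[:,:2]
                print(nm,p,cv2.contourArea(c),w[:2],"box",box.ravel())
E
python3 m.py
python3 - <<'E'
from h import *
t=imaging.snapshot("top"); save(t,"t1.png",(90,110,440,290),2.2)
s=imaging.snapshot("scene"); save(s,"s1.png",(120,110,440,310),2.4)
E
```

```text
== top
copper/orange [191.8 223.3] 191.0 [450.2 180.8] box [432.  204.6 474.1 199.7 467.9 156.4 425.9 161.5]
copper/orange [349.1 192.1] 124.5 [ 540.3 -269.6] box [ 540.8 -241.   565.  -273.6  533.2 -296.1  509.1 -263.6]
green [124.5 205.6] 1601.5 [501.9 378.2] box [594.9 431.5 603.3 356.3 410.8 326.7 402.5 400.2]
green [389.8 221.9] 82.5 [ 454.8 -385.3] box [ 468.8 -372.1  468.8 -400.9  440.  -399.6  440.  -370.8]
blue [256.7 183. ] 513.5 [561.5  -4. ] box [ 666.4  116.2  672.5 -127.8  526.7 -129.3  520.7  110.3]
blue [226.  131.7] 50.5 [712.   84.5] box [732.   90.7 732.   79.1 693.1  78.6 693.1  90.1]
blue [287.7 130.7] 49.0 [714.9 -93.2] box [ 734.5  -84.6  735.9  -98.3  696.5 -101.7  695.1  -88. ]
brass [346.4 252.2] 157.5 [ 367.9 -255.1] box [ 383.8 -232.7  393.  -265.6  345.6 -277.8  336.5 -245.1]
brass [168.3 255.7] 18.0 [357.9 243.3] box [358.5 253.9 368.3 244.4 358.6 234.3 348.8 243.8]
== scene
copper/orange [174.8 217.7] 175.5 [ 544.8 -267.9] box [ 539.4 -297.6  509.3 -260.1  550.8 -238.6  579.7 -275.8]
copper/orange [366.6 152.3] 128.5 [464.6 373.8] box [427.6 347.9 410.7 377.3 499.  394.1 514.5 365.5]
copper/orange [199.7 184.6] 98.5 [ 444.2 -174.1] box [ 420.4 -198.6  414.1 -151.7  460.5 -149.4  466.3 -195.5]
copper/orange [309.8 164. ] 89.0 [460.7 179.1] box [431.2 164.5 436.6 209.2 482.8 197.  477.4 153.3]
green [376.5 167.7] 527.5 [528.8 381.1] box [422.8 328.3 385.2 399.8 596.8 429.  627.  362.4]
green [133.  201.4] 56.5 [ 445.5 -382. ] box [ 442.7 -400.2  421.9 -376.7  447.7 -362.5  468.  -385.9]
blue [260.6 202.8] 233.0 [582.5 -17.6] box [ 533.7 -127.7  520.8  131.4  670.5  113.3  677.7 -128.5]
blue [248.  254.6] 68.5 [737.3 -96.1] box [ 712.7 -103.6  711.9  -89.1  762.7  -89.3  763.3 -103.5]
blue [309.4 237.4] 62.0 [732.1  79.3] box [710.2  70.8 706.5  86.1 755.5  89.6 758.9  74.5]
```

View pics/t1.png

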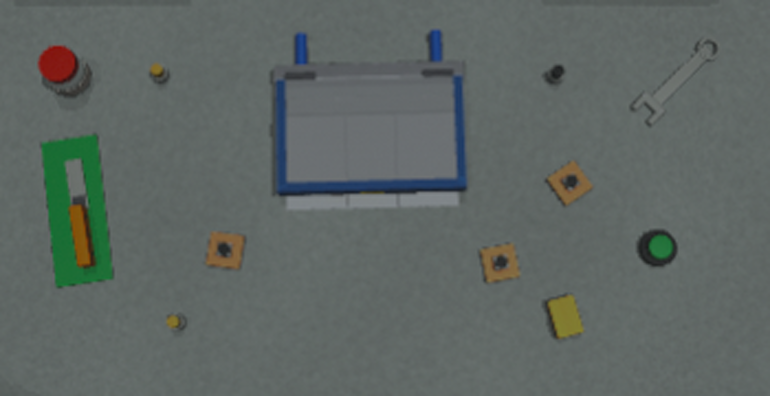

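View pics/s1.png

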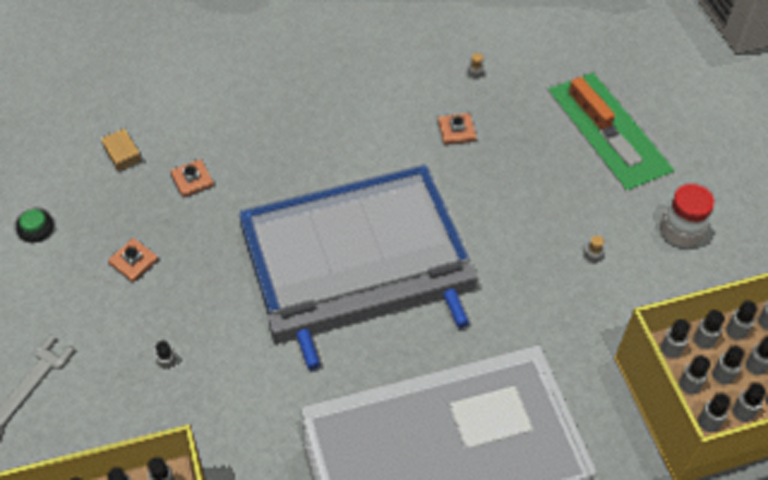

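```bash
cat > m2.py <<'E'
from h import *
np.set_printoptions(precision=1,suppress=True)
S=4
def up(im): return cv2.resize(im,None,fx=S,fy=S,interpolation=cv2.INTER_CUBIC)
def dn(p): return (np.array(p,float)+.5)/S-.5
def quads(n,im,lo,hi,z,amin,amax,xr=(300,700),yr=(-500,500)):
    m,b=blobs(up(im),lo,hi,amin*S*S); o=[]
    for c in b:
        if cv2.contourArea(c)>amax*S*S: continue
        w=px2w(n,dn(cen(c)),z)[0]
        if not(xr[0]<w[0]<xr[1] and yr[0]<w[1]<yr[1]): continue
        W=px2w(n,dn(cv2.convexHull(c).reshape(-1,2)),z)[:,:2].astype(np.float32)
        r=cv2.minAreaRect(W)  # rect in world
        o.append((np.array(r[0]),np.array(r[1]),r[2],W))
    return o
if __name__=="__main__":
  for n in("top","scene"):
    im=imaging.snapshot(n); print("==",n)
    for nm,lo,hi,z,a,b in[("copper",(3,80,60),(18,255,255),10,80,400),("orange",(3,180,60),(18,255,255),28,80,400),("mat",(50,120,40),(80,255,255),3,500,3000),("btn",(50,120,40),(80,255,255),20,30,300),("hood",(100,100,40),(130,255,255),38,200,9000),("brass",(19,80,80),(28,255,255),20,80,300),("red",(0,150,60),(3,255,255),70,50,500)]:
        for r in quads(n,im,lo,hi,z,a,b): print(nm,r[0],r[1],r[2])
E
python3 m2.py
python3 - <<'E'
from h import *
t=imaging.snapshot("top"); save(t,"t2.png",(200,135,310,215),7)
save(t,"t3.png",(100,165,150,245),7)
s=imaging.snapshot("scene"); save(s,"s3.png",(340,120,410,190),8)
E
```

```text
== top
copper [450.1 180.6] [44.7 44.6] 82.31189727783203
copper [ 538.3 -267.8] [43.5 45. ] 33.752437591552734
copper [469.7 368.6] [83.8 20.6] 10.067635536193848
copper [ 433.3 -174.3] [43.7 44.3] 10.46729850769043
orange [467.  364.1] [79.5 18.7] 10.12994384765625
mat [503.5 378.5] [193.8  75.1] 8.88062572479248
btn [ 453.3 -380.7] [31.1 32. ] 53.49544143676758
hood [596.9  -7.4] [150.3 243.1] 1.4521828889846802
brass [ 364.7 -255.4] [50.7 35.3] 15.22651481628418
red [682.7 392.3] [48.6 46. ] 47.184635162353516
== scene
copper [ 545.2 -267.4] [48.  45.9] 33.97481155395508
copper [463.9 371.2] [94.8 32.4] 11.615635871887207
copper [ 440.6 -174. ] [48.9 44.6] 9.951577186584473
copper [ 367.5 -254.7] [63.3 36.1] 12.322307586669922
copper [457.3 181.1] [45.1 49.2] 81.76414489746094
mat [509.  379.8] [191.3  72.5] 8.566362380981445
btn [ 458.9 -379.4] [30.1 31.9] 40.85824203491211
hood [602.1  -7.5] [145.9 243.3] 1.4372897148132324
red [692.7 391.5] [44.5 53.9] 55.06184387207031
```

View pics/t2.png

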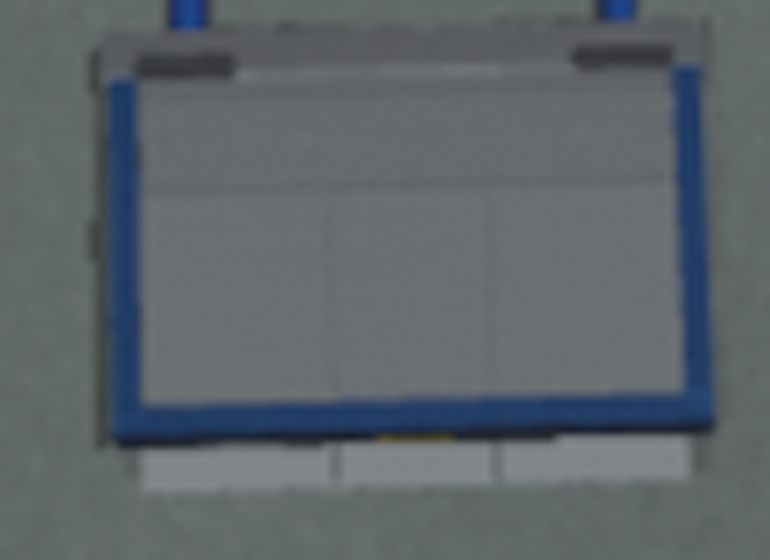

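View pics/t3.png

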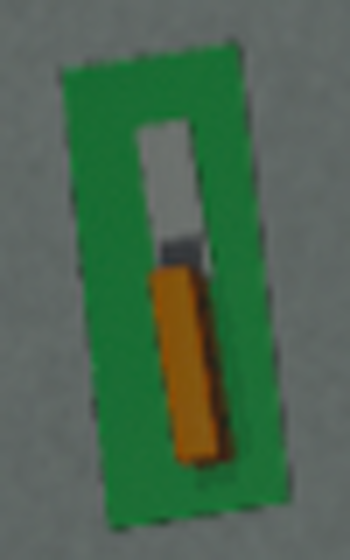

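View pics/s3.png

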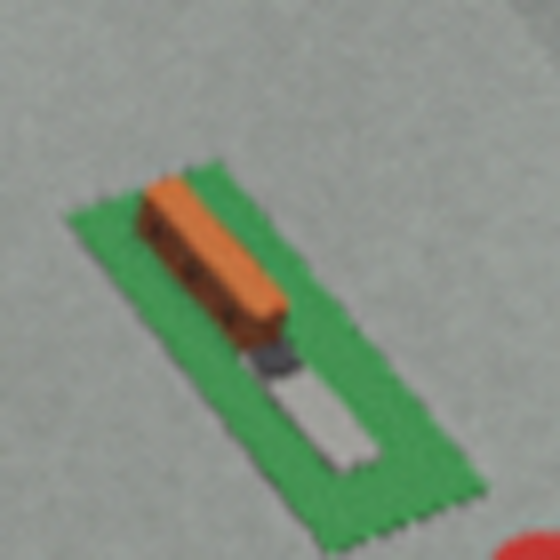

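```bash
cat >> h.py <<'E'
np.set_printoptions(precision=2,suppress=True)
def down(psi):
    """jaw direction psi (deg) in world, tool down; candidates mod 180"""
    p=np.radians(psi); x=np.array([np.cos(p),np.sin(p),0]); y=np.array([0,0,-1.])
    q=R.from_matrix(np.c_[x,y,np.cross(x,y)]).as_quat(); return np.array([q[3],q[0],q[1],q[2]])
def st():
    s=robot.read_state(); return s
def rep(t=""):
    s=robot.read_state(); print(t,"t%.1f"%s["time"],"pos",np.array(s["position"]),"F",np.array(s["contact_force"]),"w%.3f"%s["gripper_width"],"j6 %.2f"%s["joint_pos"][5]); return s
# station frame
SO=np.array([591.5,-7.7]); SY=np.radians(1.44)
def S2W(x,y,z): c,s=np.cos(SY),np.sin(SY); return np.array([SO[0]+c*x-s*y,SO[1]+s*x+c*y,z])
E
python3 - <<'E'
from h import *
s=st();q=s["ee_rot"];M=R.from_quat([q[1],q[2],q[3],q[0]]).as_matrix();print(M)
for p in(100,-80):
    r=kin.inverse_kinematics([468,364,150],down(p)); print(p,r)
for p in(91.4,-88.6):
    print(p,kin.inverse_kinematics([441,-11,6],down(p)),kin.inverse_kinematics(S2W(18,0,160),down(p)))
E
```

```text
[[ 0.3  -0.   -0.95]
 [ 0.95 -0.    0.3 ]
 [-0.   -1.   -0.  ]]
100 [ 0.62  0.17  1.87 -0.    1.1  -1.13]
-80 [ 0.62  0.17  1.87 -0.    1.1   2.02]
91.4 [-0.08  0.09  2.28 -0.    0.77 -1.68] [-0.05  0.2   1.82 -0.    1.12 -1.65]
-88.6 [-0.08  0.09  2.28 -0.    0.77  1.46] [-0.05  0.2   1.82 -0.    1.12  1.49]
```

```bash
python3 - <<'E'
from h import *
robot.movep([469,364,120],down(100.1)); gripper_to(0.5,120)
rep("above")
robot.move_l([469,364,40],150); rep("40")
robot.move_l([469,364,8],60); s=rep("low")
t=imaging.snapshot("top"); save(t,"t4.png",(90,150,170,250),6)
t=imaging.snapshot("scene"); save(t,"s4.png",(320,100,440,200),6)
E
```

```text
above t2.5 pos [468.87 364.2  120.  ] F [0.63 0.92 0.36] w0.499 j6 -1.13
40 t3.2 pos [469.43 364.28  40.41] F [-0.19 -0.05  0.66] w0.502 j6 -1.13
low t3.8 pos [468.87 363.92   7.67] F [-0.39  0.01  0.41] w0.496 j6 -1.13
```

View pics/t4.png

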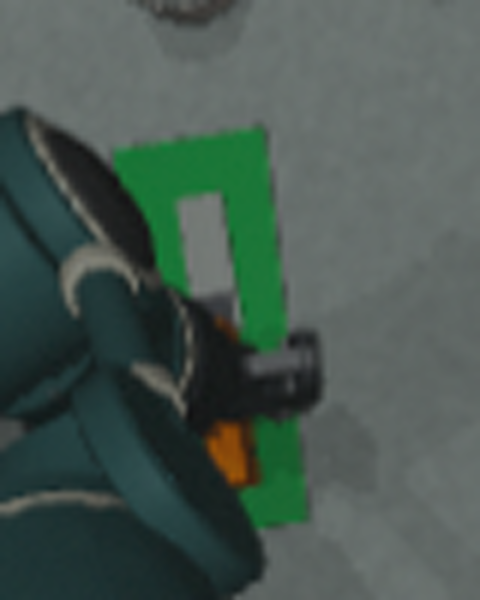

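View pics/s4.png

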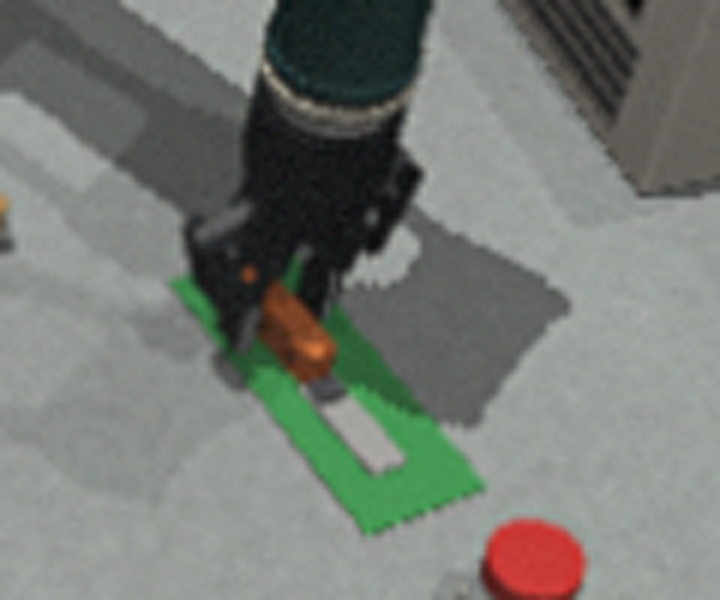

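```bash
python3 - <<'E'
from h import *
gripper_to(0,120); rep("grip")
robot.hold(.3); rep()
robot.move_l([469,364,60],80); rep()
for n in("top","scene"):
    t=imaging.snapshot(n); save(t,n[0]+"5.png",{"top":(90,140,170,230),"scene":(320,90,440,180)}[n],6)
robot.movep(S2W(-185,0,120),down(91.44)); rep("pre")
for n in("top","scene"):
    t=imaging.snapshot(n); save(t,n[0]+"6.png",{"top":(190,130,320,230),"scene":(200,120,340,240)}[n],6)
E
```

```text
grip t4.3 pos [469.6  364.54   8.85] F [0.18 0.44 3.86] w0.183 j6 -1.13
 t4.6 pos [469.62 364.55   8.86] F [-0.45 -0.23  5.18] w0.183 j6 -1.13
 t5.4 pos [468.77 363.84  59.91] F [ 0.08 -0.17 -1.33] w0.182 j6 -1.13
pre t6.9 pos [407.07 -11.88 120.1 ] F [-0.44  0.2  -1.67] w0.185 j6 -1.69
```

View pics/t6.png

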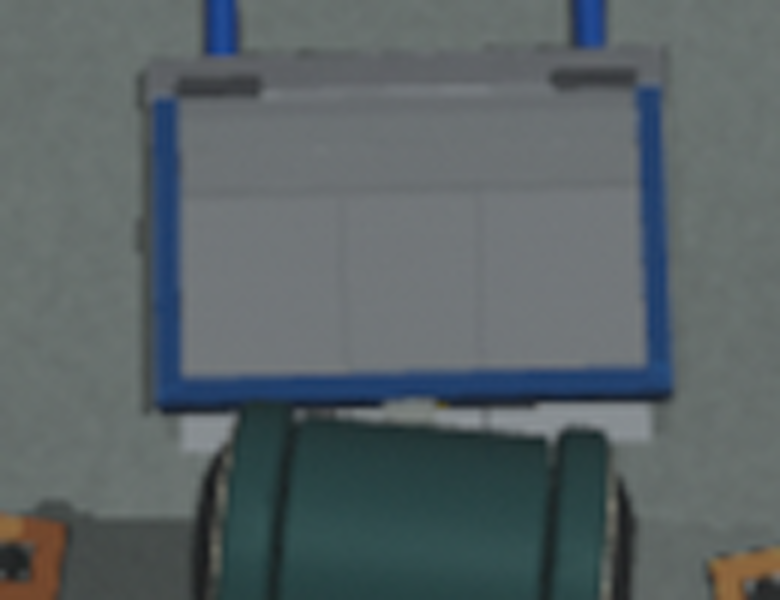

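View pics/s6.png

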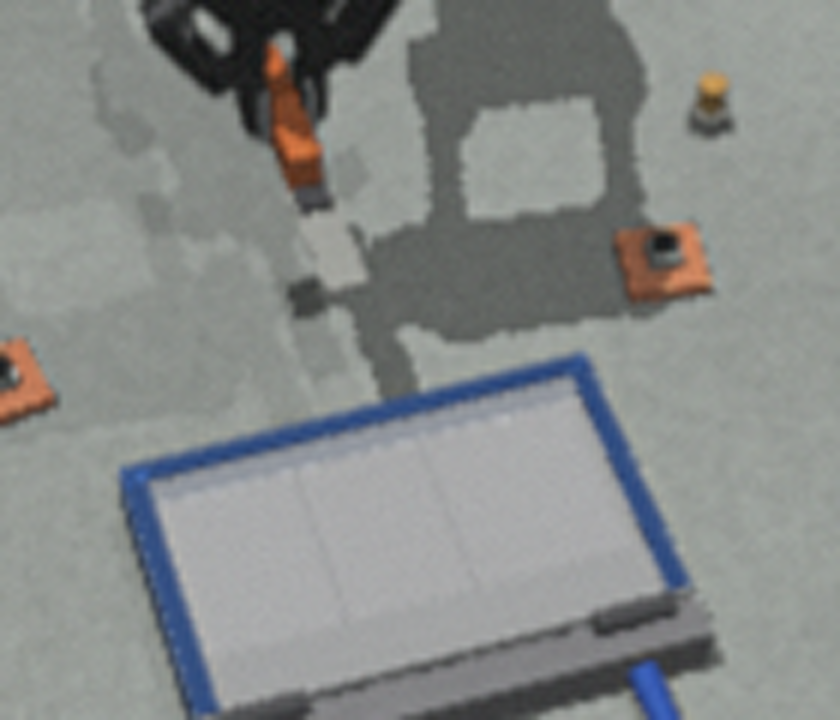

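View pics/s5.png

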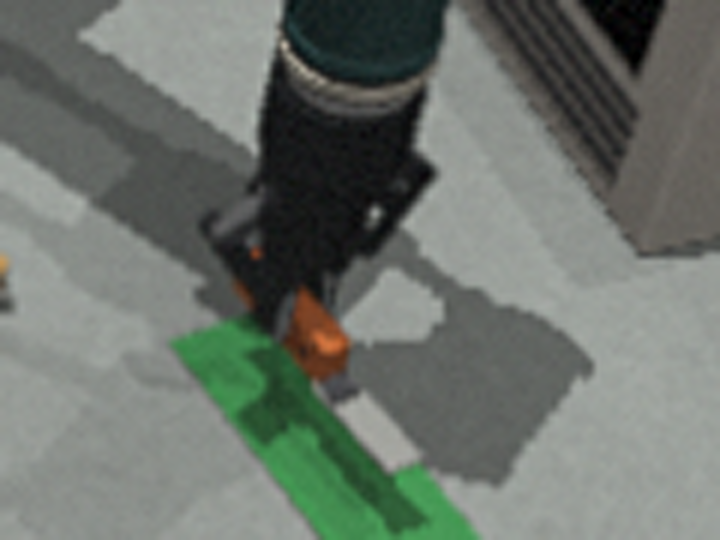

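```bash
python3 - <<'E'
from h import *
print(w2px("scene",[[512,-9.3,116.7],[512,-9.3,106.7],[522,-9.3,116.7]]))
print(px2w("scene",[[257.5,166.7]],116.7))
E
```

```text
[[256.38 166.85]
 [256.44 169.09]
 [257.31 169.42]]
[[512.37  -6.07 116.7 ]]
```

```bash
python3 - <<'E'
from h import *
robot.move_l(S2W(-188,0,30),120)
robot.move_l(S2W(-188,0,8),40); rep("low")
for x in(-180,-170,-160,-150,-143):
    robot.move_l(S2W(x,0,8),40); s=rep(x)
    if abs(s["contact_force"]).max()>6: print("stop"); break
for n in("top","scene"):
    t=imaging.snapshot(n); save(t,n[0]+"7.png",{"top":(190,130,320,230),"scene":(200,120,340,240)}[n],6)
E
```

```text
low t8.6 pos [403.46 -12.44   7.84] F [-0.38  0.02 -1.24] w0.181 j6 -1.69
-180 t9.0 pos [412.29 -12.26   8.3 ] F [-0.22  0.32 -1.4 ] w0.181 j6 -1.69
-170 t9.4 pos [421.93 -11.97   8.06] F [ 0.48 -0.4  -0.81] w0.180 j6 -1.68
-160 t9.8 pos [431.93 -11.74   8.06] F [-0.34 -0.98 -0.52] w0.184 j6 -1.68
-150 t10.2 pos [441.93 -11.49   8.06] F [-0.59  0.48 -0.31] w0.178 j6 -1.68
-143 t10.5 pos [448.96 -11.31   8.1 ] F [ 0.16 -1.08 -0.44] w0.180 j6 -1.68
```

View pics/s7.png

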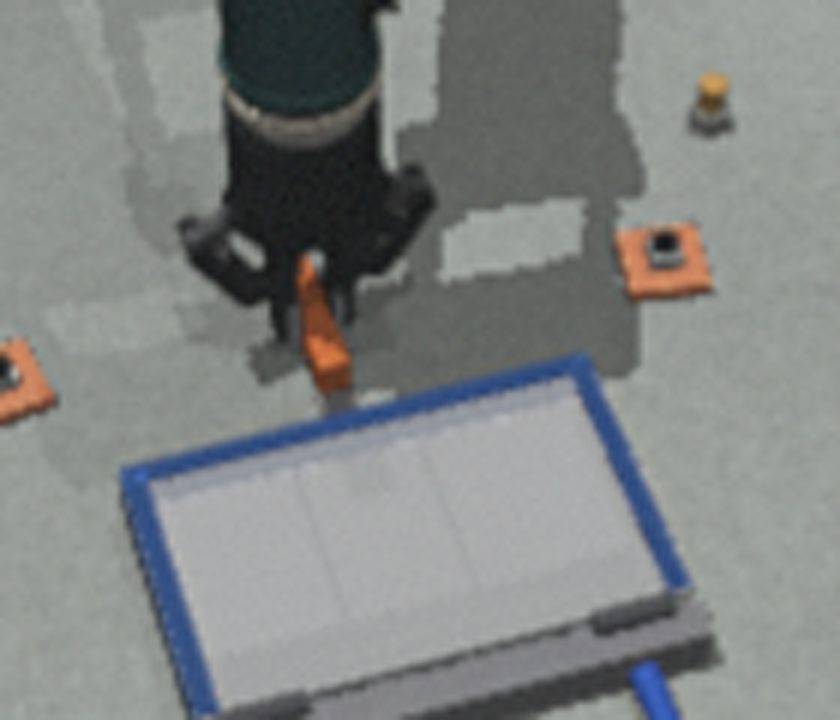

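```bash
cat > op.py <<'E'
from h import *
def lip(t): c,s=np.cos(t),np.sin(t); return 85-150*c-27*s, 34+150*s-27*c
def tip(t,d=130):
    if t<.95: x,z=lip(t); return x+28,z
    return 85-d*np.cos(t),34+d*np.sin(t)
def tcp(t): x,z=tip(t); return S2W(x-105,0,z+3.4)
E
python3 - <<'E'
from op import *
for t in np.arange(.1,.91,.1):
    robot.move_l(tcp(t),60); s=rep("%.2f"%t)
    if np.linalg.norm(s["contact_force"])>15: print("stop"); break
for n in("top","scene"):
    im=imaging.snapshot(n); save(im,n[0]+"8.png",{"top":(190,130,320,230),"scene":(180,80,340,240)}[n],5)
E
```

```text
0.10 t11.1 pos [447.63 -11.3   25.87] F [-0.1  -0.11 -2.61] w0.182 j6 -1.68
0.20 t11.4 pos [448.11 -11.39  41.57] F [-0.   -0.38 -2.05] w0.182 j6 -1.68
0.30 t11.8 pos [449.   -11.33  56.62] F [ 0.41  0.4  -0.6 ] w0.184 j6 -1.68
0.40 t12.2 pos [451.64 -11.28  71.65] F [-0.11 -0.27 -0.91] w0.186 j6 -1.68
0.50 t12.7 pos [455.8  -11.18  86.35] F [ 0.79  0.59 -0.85] w0.183 j6 -1.68
0.60 t13.1 pos [461.36 -11.03 100.55] F [ 0.35 -0.49  0.19] w0.183 j6 -1.67
0.70 t13.4 pos [468.35 -10.85 114.17] F [ 0.04  0.44 -0.41] w0.178 j6 -1.67
0.80 t13.8 pos [476.63 -10.64 126.98] F [-0.25  0.34 -1.57] w0.182 j6 -1.67
0.90 t14.2 pos [486.15 -10.4  138.85] F [ 0.    0.46 -0.43] w0.179 j6 -1.67
```

View pics/s8.png

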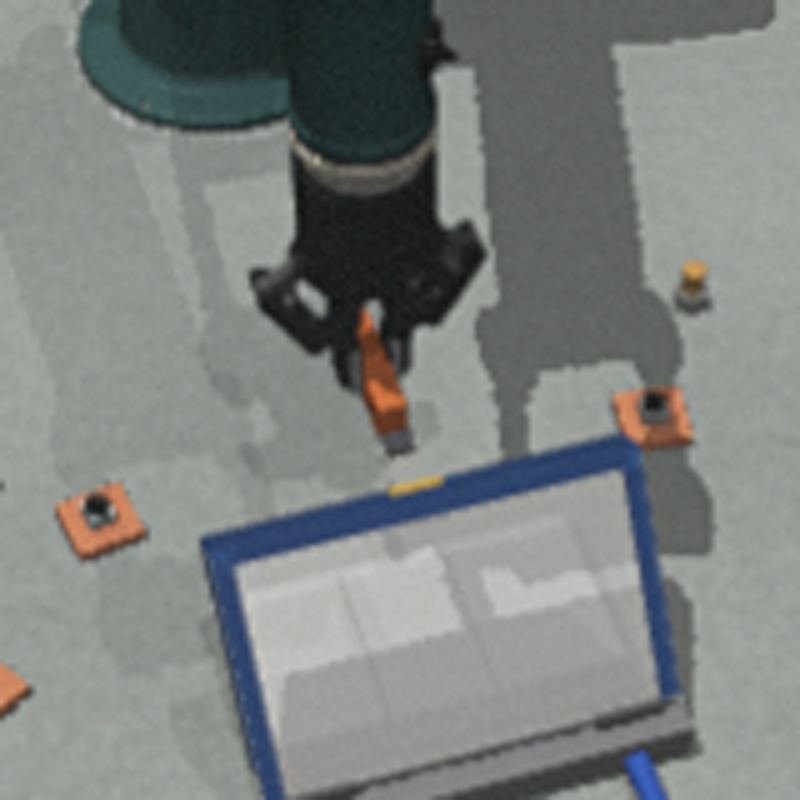

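```bash
python3 - <<'E'
from op import *
for t in np.arange(1.0,1.51,.1):
    robot.move_l(tcp(t),60); s=rep("%.2f"%t)
    if np.linalg.norm(s["contact_force"])>15: print("stop"); break
for n in("top","scene"):
    im=imaging.snapshot(n); save(im,n[0]+"9.png",{"top":(190,110,320,230),"scene":(180,80,340,240)}[n],5)
E
```

```text
1.00 t14.8 pos [502.27  -9.99 147.17] F [ 0.56 -0.   -1.49] w0.181 j6 -1.67
1.10 t15.2 pos [513.47  -9.68 153.64] F [-0.27 -0.12 -0.65] w0.181 j6 -1.66
1.20 t15.5 pos [525.49  -9.4  158.99] F [-0.34 -0.67 -1.29] w0.179 j6 -1.66
1.30 t15.9 pos [537.91  -9.09 163.06] F [-0.99 -0.13 -1.1 ] w0.183 j6 -1.66
1.40 t16.3 pos [550.54  -8.78 165.83] F [-0.5  -0.36 -0.94] w0.181 j6 -1.66
1.50 t16.6 pos [563.34  -8.43 167.3 ] F [-0.21 -0.09  0.06] w0.184 j6 -1.66
```

View pics/s9.png

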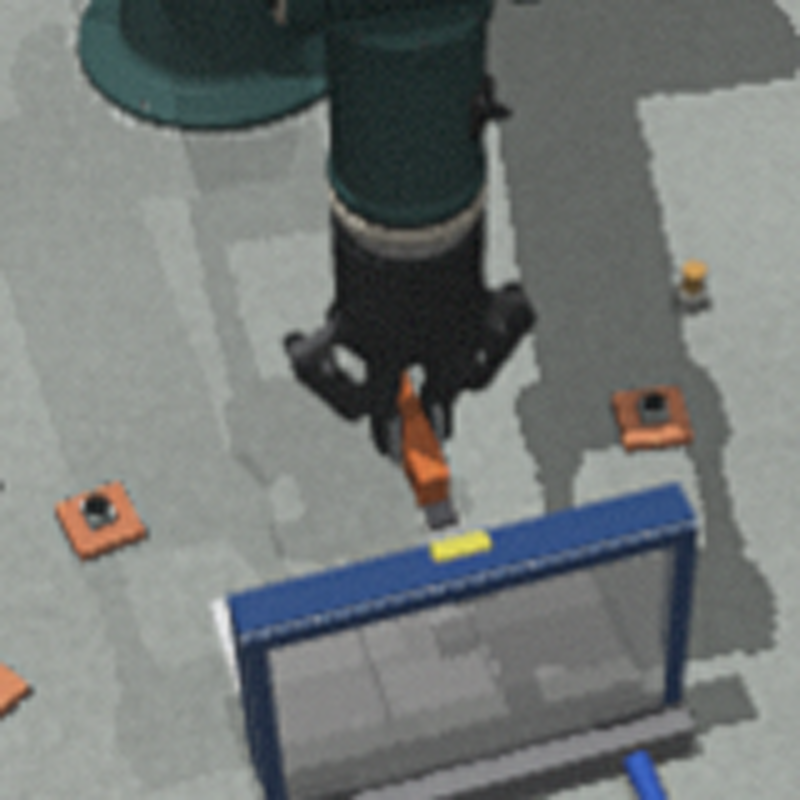

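```bash
python3 - <<'E'
from op import *
for t in(1.6,1.7,1.77,1.82,1.85):
    robot.move_l(tcp(t),50); s=rep("%.2f"%t)
    if np.linalg.norm(s["contact_force"])>12: print("stop"); break
robot.hold(.2)
p=np.array(robot.read_state()["position"]); 
robot.move_l(p-np.array([120,3,0]),150)
for n in("top","scene"):
    im=imaging.snapshot(n); save(im,n[0]+"10.png",{"top":(190,110,320,230),"scene":(180,80,340,240)}[n],5)
E
```

```text
1.60 t17.1 pos [576.03  -8.13 167.37] F [ 0.42  0.06 -1.09] w0.182 j6 -1.65
1.70 t17.6 pos [588.91  -7.79 166.27] F [ 0.26  0.96 -1.18] w0.181 j6 -1.65
1.77 t17.9 pos [597.74  -7.56 164.75] F [-0.2  -1.22 -0.6 ] w0.184 j6 -1.65
1.82 t18.2 pos [604.02  -7.42 163.32] F [ 0.22 -0.34 -0.86] w0.183 j6 -1.65
1.85 t18.4 pos [607.6   -7.3  162.32] F [-0.71 -0.42 -1.79] w0.180 j6 -1.65
```

View pics/s10.png

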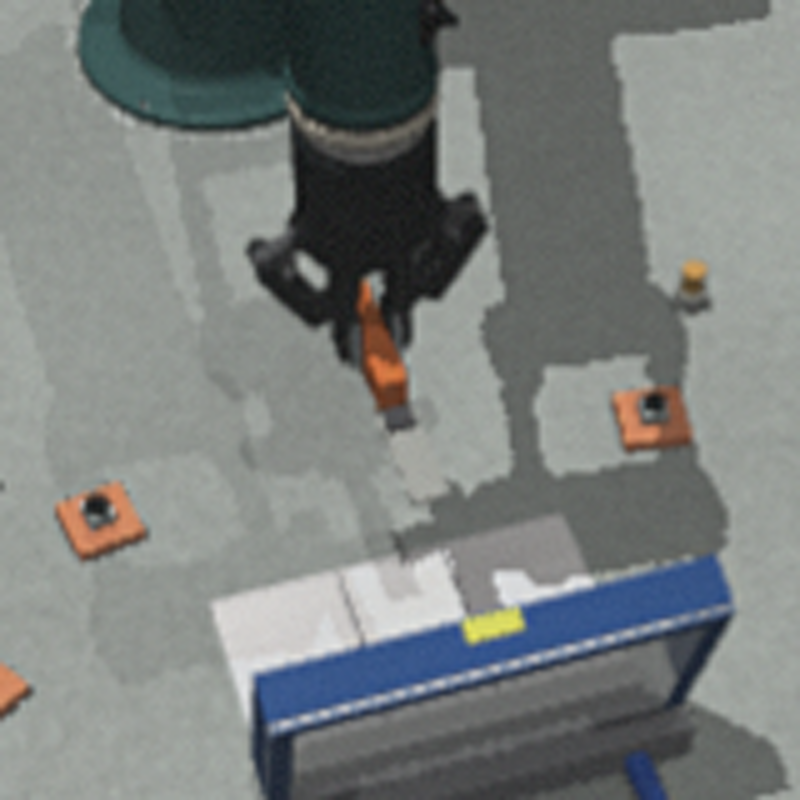

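View pics/t10.png

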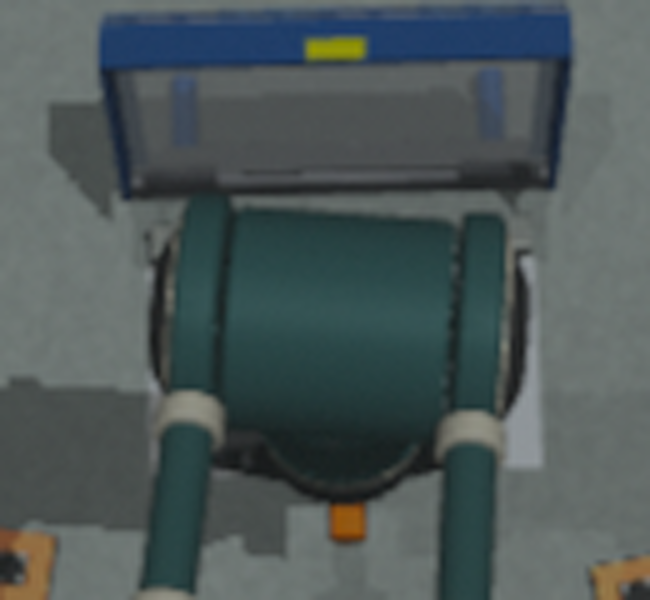

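```bash
python3 - <<'E'
from h import *
robot.movep([474,374,90],down(98.8)); rep()
robot.move_l([474,374,20],100); robot.move_l([474,374,9.0],25); rep("down")
robot.move_l([474,374,8.4],10); rep("down")
gripper_to(0.45); robot.hold(.2); rep("open")
robot.move_l([474,374,100],150)
# clear left area: go high toward centre-left
robot.movep([300,420,250],down(98.8)); rep()
for n in("top","scene"):
    im=imaging.snapshot(n); save(im,n[0]+"11.png",(90,100,440,290) if n=="top" else (110,80,440,310),2.3)
E
python3 m2.py
```

```text
t21.1 pos [474.56 373.16  90.22] F [ 0.56  0.12 -0.7 ] w0.184 j6 -1.10
down t22.6 pos [473.99 374.04   8.93] F [-0.53  0.12 -0.05] w0.185 j6 -1.10
down t22.8 pos [474.02 374.04   8.93] F [-2.2  -0.67  5.41] w0.180 j6 -1.10
open t23.4 pos [473.98 373.98   8.26] F [-0.22 -0.66  1.1 ] w0.451 j6 -1.10
 t25.1 pos [300.16 419.39 248.52] F [ 0.2  -0.74 -0.62] w0.446 j6 -0.82
== top
copper [450.1 180.7] [44.8 44.5] 82.44559478759766
copper [ 538.3 -267.8] [43.5 45. ] 33.752437591552734
copper [ 433.5 -174.4] [43.7 44.5] 10.860363006591797
copper [475.2 378. ] [83.4 20.6] 10.594944953918457
orange [472.1 372.7] [80.2 18.5] 9.211321830749512
mat [503.5 378.7] [194.   75.1] 8.757193565368652
btn [ 453.3 -380.8] [31.5 30.6] 89.92276000976562
brass [ 364.6 -255.2] [50.6 35.5] 15.050549507141113
red [682.7 392.9] [48.  46.6] 89.83588409423828
== scene
copper [ 545.2 -267.4] [48.1 45.6] 34.306396484375
copper [470.3 380.1] [94.1 31.8] 8.889246940612793
copper [ 440.5 -174. ] [49.2 44.6] 9.893467903137207
copper [ 367.5 -254.5] [64.1 36.5] 11.786659240722656
copper [457.3 181. ] [45.  48.9] 81.95503997802734
mat [509.  379.8] [191.7  72.7] 8.55472183227539
btn [ 459.2 -379.4] [30.7 30.1] 84.583740234375
hood [613.  22.] [ 56.6 297.8] 6.413243293762207
red [692.8 391.4] [44.5 53.7] 55.06184387207031
```

View pics/t11.png

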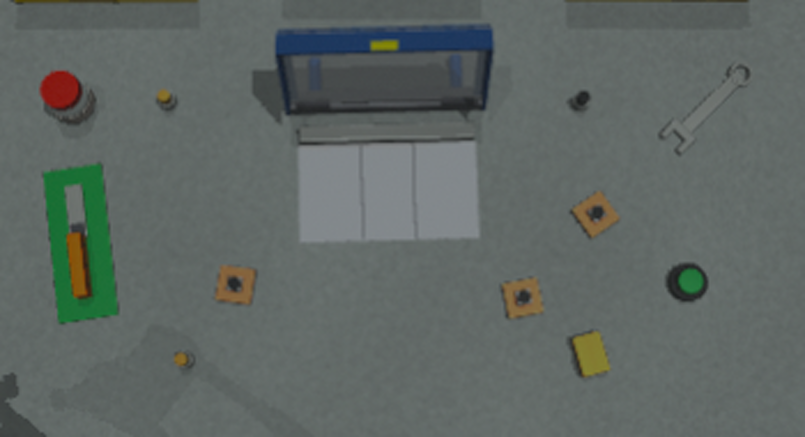

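View pics/s11.png

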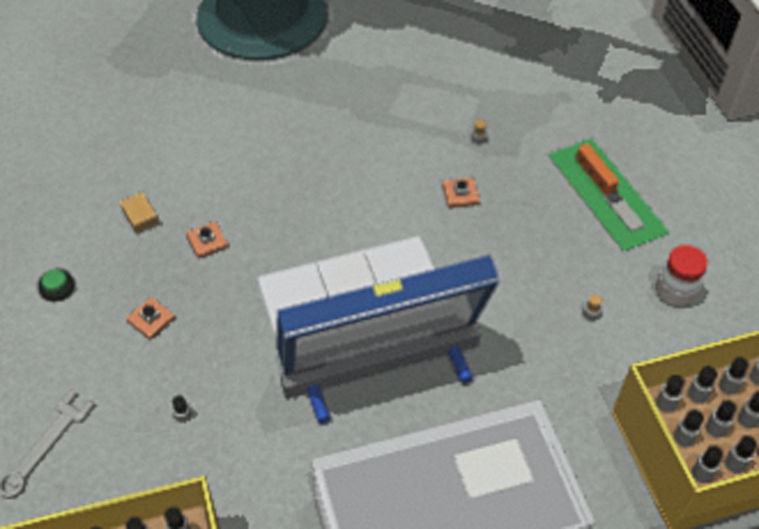

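```bash
python3 - <<'E'
from m2 import *
im=imaging.snapshot("top")
g=cv2.inRange(hsv(up(im)),np.array((0,0,120)),np.array((180,60,255)))
g[:, :200*S]=0; g[:,310*S:]=0; g[:158*S]=0; g[230*S:]=0
g=cv2.morphologyEx(g,cv2.MORPH_CLOSE,np.ones((13,13)))
cs,_=cv2.findContours(g,cv2.RETR_EXTERNAL,cv2.CHAIN_APPROX_NONE)
for c in cs:
    if cv2.contourArea(c)>2000:
        W=px2w("top",dn(c.reshape(-1,2)),0)[:,:2].astype(np.float32); print(cv2.minAreaRect(W))
E
cat > car.py <<'E'
from h import *
ZG=12.0
def grab(x,y,psi,zc=80):
    gripper_to(0.4,60)
    robot.movep([x,y,zc],down(psi)); robot.move_l([x,y,30],120); robot.move_l([x,y,ZG],40); rep("low")
    gripper_to(0,40); robot.hold(.2); return rep("grip")
E
python3 - <<'E'
from car import *
for p in [(452.7,182,82.4),(436,-173,100.6),(541,-266.5,123.75)]:
    print(kin.inverse_kinematics([p[0],p[1],12],down(p[2])))
grab(452.7,182,82.4)
for n in("top","scene"):
    im=imaging.snapshot(n); save(im,n[0]+"12.png",(150,180,250,260) if n=="top" else (250,90,370,200),6)
E
```

```text
((572.9722290039062, -8.292350769042969), (134.04942321777344, 227.4488067626953), 1.4415323734283447)
[ 0.33  0.16  2.18 -0.    0.8  -1.11]
[-0.43  0.13  2.22 -0.    0.79 -2.19]
None
low t28.0 pos [452.52 181.9   11.75] F [ 0.11  0.76 -0.5 ] w0.405 j6 -1.11
grip t28.4 pos [453.13 182.15  12.35] F [0.54 0.31 1.96] w0.190 j6 -1.11
```

View pics/s12.png

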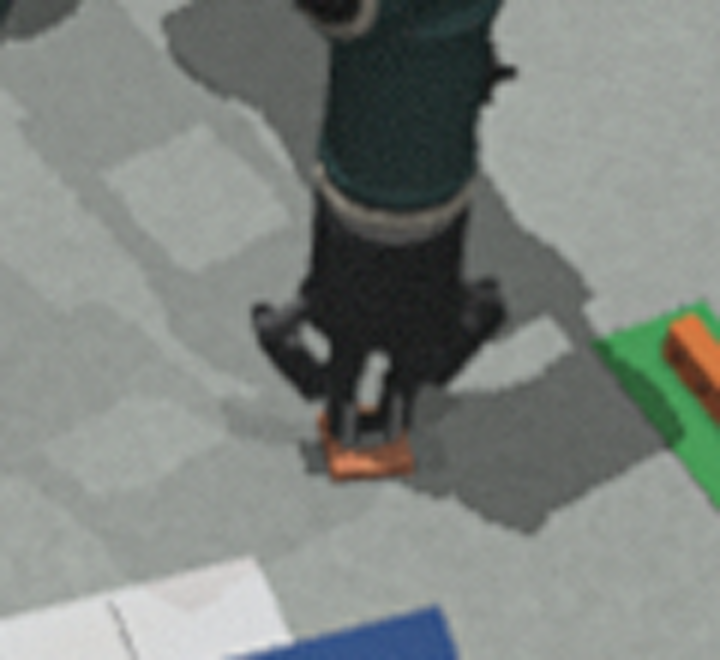

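```bash
cat >> car.py <<'E'
def seat(y,zz=12.0,turn=None):
    q=down(91.44) if turn is None else turn
    robot.move_l(S2W(-12,y,zz),90,q); rep("pre")
    for x in np.arange(4,32,2.):
        robot.move_l(S2W(x,y,zz),30); s=rep("x%.0f"%x)
        if s["contact_force"][0]<-9: break
    robot.hold(.2); rep("seated")
    gripper_to(0.33); robot.hold(.1); s=rep("open")
    p=np.array(s["position"]); robot.move_l([p[0],p[1],45],80); robot.move_l(S2W(-20,y,120),150)
E
python3 - <<'E'
from car import *
seat(70)
robot.movep([300,420,250],down(98.8)); rep()
for n in("top","scene"):
    im=imaging.snapshot(n); save(im,n[0]+"13.png",(190,110,320,230) if n=="top" else (180,80,340,240),5)
E
python3 m2.py|grep copper
```

```text
pre t30.6 pos [576.97  62.59  12.32] F [-2.47  2.67  6.71] w0.195 j6 -1.53
x4 t31.3 pos [592.    62.26  12.3 ] F [-5.23  0.83 10.38] w0.193 j6 -1.53
x6 t31.6 pos [593.52  62.27  12.27] F [-7.32  0.02 11.42] w0.193 j6 -1.53
x8 t31.8 pos [595.53  62.29  12.28] F [-6.61  0.71 11.41] w0.190 j6 -1.53
x10 t32.0 pos [597.53  62.35  12.29] F [-6.9  -0.48 11.57] w0.194 j6 -1.53
x12 t32.3 pos [599.54  62.39  12.28] F [-6.96  0.29 11.73] w0.195 j6 -1.53
x14 t32.5 pos [601.59  62.43  12.32] F [-7.77  0.37  9.52] w0.188 j6 -1.53
x16 t32.8 pos [603.58  62.49  12.3 ] F [-6.77 -0.33  9.93] w0.193 j6 -1.53
x18 t33.0 pos [605.6   62.51  12.31] F [-6.71 -0.   10.79] w0.196 j6 -1.53
x20 t33.3 pos [607.61  62.56  12.3 ] F [-6.81 -0.34 10.76] w0.195 j6 -1.53
x22 t33.5 pos [609.67  62.6   12.32] F [-5.95 -0.88 10.52] w0.191 j6 -1.53
x24 t33.8 pos [610.45  62.67  12.32] F [-9.03 -0.13 13.33] w0.191 j6 -1.53
seated t34.0 pos [610.44  62.66  12.3 ] F [-9.22 -0.34 13.79] w0.190 j6 -1.53
open t34.4 pos [613.69  62.8   11.6 ] F [ 0.15  0.75 -0.08] w0.333 j6 -1.53
 t37.4 pos [300.54 419.43 249.43] F [ 0.13  0.65 -0.35] w0.328 j6 -0.82
copper [607.7  63.3] [45.3 43.6] 0.4040898084640503
copper [ 538.3 -267.7] [43.7 45.1] 33.3750114440918
copper [475.1 378.2] [83.2 20.6] 11.09376049041748
copper [ 433.4 -174.4] [43.6 44.4] 10.859993934631348
copper [ 545.2 -267.4] [48.2 45.5] 34.107051849365234
copper [470.3 380.1] [94.1 31.9] 8.735401153564453
copper [ 440.6 -173.9] [48.9 44.6] 10.141800880432129
copper [ 367.4 -254.5] [64.  36.6] 12.905510902404785
```

View pics/t13.png

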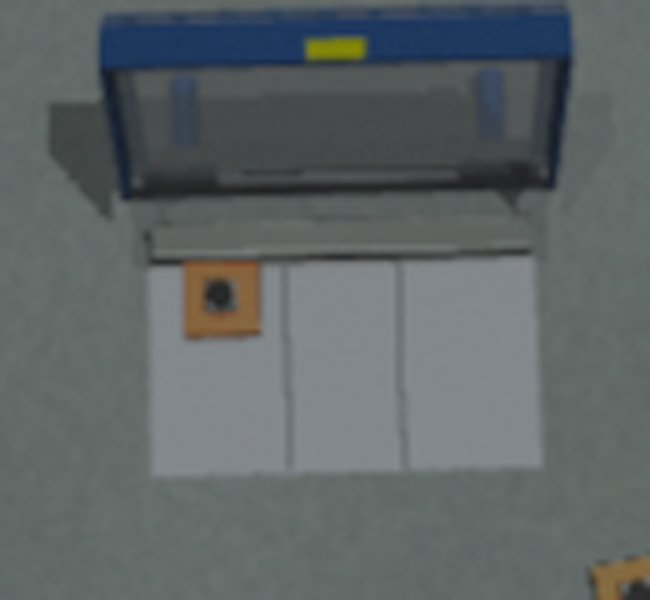

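```bash
sed -i 's/<-9: break/<-14: break/; s/arange(4,32,2.)/arange(4,34,3.)/' car.py; python3 - <<'E'
from car import *
robot.movep([436,-100,120],down(100.8))
grab(436,-173,100.8)
seat(0)
gripper_to(.4)
robot.movep([400,-100,160],down(-56.3))
robot.movep([360,300,250],down(-56.3)); rep()
for n in("top","scene"):
    im=imaging.snapshot(n); save(im,n[0]+"14.png",(190,110,390,260) if n=="top" else (180,80,340,240),4)
E
python3 m2.py|grep copper
```

```text
low t41.4 pos [ 435.75 -172.97   11.73] F [-0.45  0.33 -0.45] w0.400 j6 -2.19
grip t41.9 pos [ 436.39 -173.21   12.36] F [ 0.65 -0.81  2.2 ] w0.195 j6 -2.19
pre t44.5 pos [578.89  -8.53  12.37] F [-3.58 -3.18  7.06] w0.193 j6 -1.65
x4 t45.1 pos [593.65  -7.28  12.34] F [-5.78 -0.39 10.24] w0.190 j6 -1.65
x7 t45.4 pos [596.55  -7.16  12.33] F [-5.67 -0.86 11.28] w0.196 j6 -1.65
x10 t45.6 pos [599.56  -7.05  12.34] F [-6.01 -0.33 11.26] w0.192 j6 -1.65
x13 t45.9 pos [602.56  -6.97  12.32] F [-6.12 -0.43 11.4 ] w0.194 j6 -1.65
x16 t46.1 pos [605.57  -6.89  12.33] F [-6.83  0.05 11.13] w0.193 j6 -1.65
x19 t46.4 pos [608.6   -6.79  12.34] F [-6.11 -0.02  9.8 ] w0.188 j6 -1.65
x22 t46.6 pos [611.66  -6.75  12.36] F [-6.64  0.33 10.49] w0.199 j6 -1.65
x25 t46.9 pos [612.82  -6.67  12.32] F [-10.46  -0.56  15.51] w0.192 j6 -1.65
x28 t47.1 pos [612.89  -6.66  12.29] F [-18.75  -0.93  23.09] w0.191 j6 -1.65
seated t47.4 pos [612.85  -6.66  12.25] F [-18.74  -0.64  23.08] w0.193 j6 -1.65
open t47.7 pos [619.57  -6.82  11.56] F [0.08 0.33 0.25] w0.333 j6 -1.65
 t52.8 pos [360.2  299.24 249.59] F [-0.74 -0.41  0.46] w0.404 j6 1.62
copper [ 538.3 -267.8] [43.5 45. ] 33.78925323486328
copper [475.4 376.8] [83.5 21.6] 9.098806381225586
copper [ 545.2 -267.4] [48.2 45.7] 33.92510986328125
copper [469.3 379.8] [96.2 32.6] 8.153219223022461
copper [ 367.1 -254.6] [63.5 36.5] 12.905510902404785
```

View pics/t14.png

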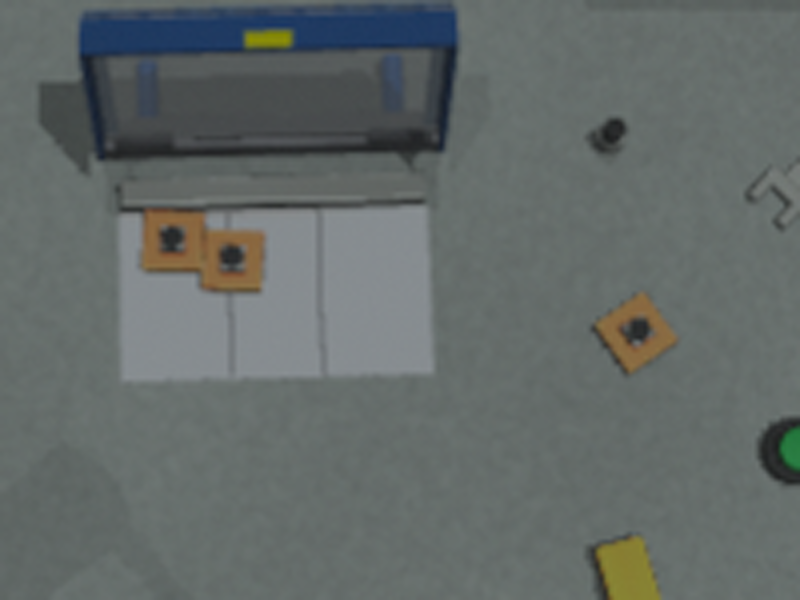

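```bash
python3 - <<'E'
from m2 import *
im=imaging.snapshot("top"); save(im,"t15.png",(220,155,265,190),16)
P=[[248.2,175.2]]; print(px2w("top",P,10)+[2.5,1.5,0])
# caps
m=cv2.inRange(up(im),np.array((0,0,0)),np.array((60,60,60))); 
cs,_=cv2.findContours(m,cv2.RETR_EXTERNAL,cv2.CHAIN_APPROX_NONE)
for c in cs:
    p=dn(cen(c)) if cv2.contourArea(c)>100 else None
    if p is not None and 215<p[0]<300 and 155<p[1]<205: print(p,cv2.contourArea(c)/16,px2w("top",[p],24)+[2.5,1.5,0])
E
```

```text
[[592.3  22.4  10. ]]
[247.4 173.5] 14.875 [[594.3  24.3  24. ]]
[232.4 169.2] 17.40625 [[606.9  67.4  24. ]]
```

View pics/t15.png

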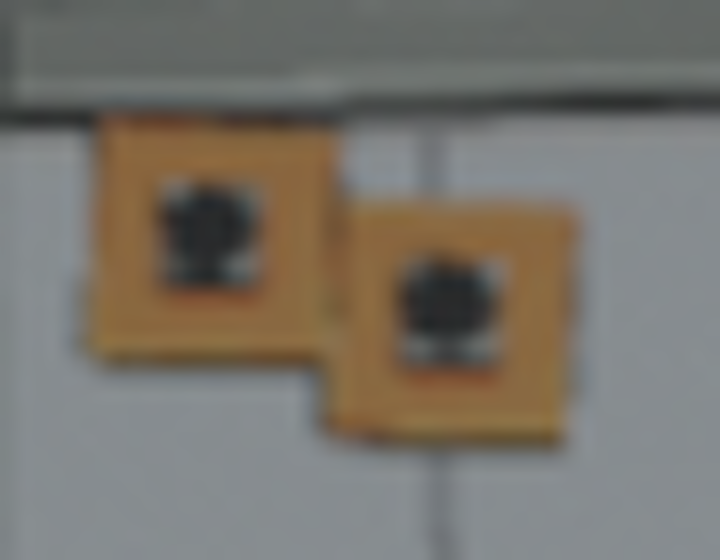

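```bash
python3 - <<'E'
from car import *
q=down(-1.9); print(kin.inverse_kinematics([593,21.5,12],q))
robot.movep([560,21.5,150],q)
gripper_to(0.36,60)
robot.movep([593,21.5,80],q); robot.move_l([593,21.5,30],120); robot.move_l([593,21.5,12],40); rep("low")
gripper_to(0,40); robot.hold(.2); s=rep("grip")
robot.move_l([593,-8,12],60); rep()
robot.move_l([580,-8,12],60,down(1.44)); rep()
gripper_to(0.36); s=rep("open")
p=s["position"]; robot.move_l([p[0],p[1],60],100)
robot.movep([560,-8,80],down(91.44))
robot.movep([360,300,250],down(91.44))
im=imaging.snapshot("top"); save(im,"t16.png",(190,110,390,260),4)
E
python3 m2.py|grep copper
```

```text
[-0.01  0.34  1.96 -0.    0.85  0.03]
low t56.3 pos [592.78  21.49  11.65] F [-0.23 -0.05  0.55] w0.359 j6 0.03
grip t56.7 pos [593.39  21.46  12.31] F [0.13 0.66 1.79] w0.192 j6 0.03
 t57.4 pos [593.22  -9.42  12.26] F [ 0.1  -3.55  4.28] w0.193 j6 -0.02
 t57.7 pos [579.97  -7.97  12.28] F [-0.38 -0.76  4.94] w0.196 j6 -0.08
open t58.0 pos [579.23  -7.79  11.23] F [-0.59  0.07 -0.4 ] w0.360 j6 -0.08
copper [606.6  65.6] [43.4 45.6] 88.57296752929688
copper [ 538.3 -267.7] [43.7 45.1] 33.3750114440918
copper [576.6  -7. ] [43.  42.6] 1.9177465438842773
copper [475.4 377. ] [83.4 21.6] 9.687005043029785
copper [ 545.2 -267.4] [48.1 45.7] 34.223575592041016
copper [469.4 380. ] [95.9 32.2] 8.013580322265625
copper [ 367.6 -254.5] [63.5 36.5] 11.786659240722656
```

View pics/t16.png

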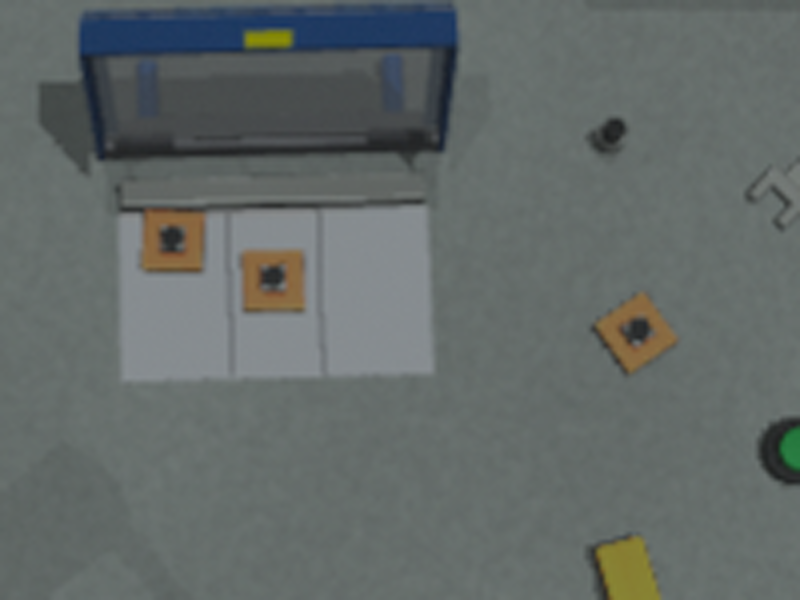

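```bash
python3 - <<'E'
from car import *
def go(x,y,psi,lane):
    q=down(psi)
    gripper_to(0.36,60)
    robot.movep([x-30,y,110],q); robot.move_l([x,y,60],120); robot.move_l([x,y,30],120); robot.move_l([x,y,12],40); rep("low")
    gripper_to(0,40); robot.hold(.2); s=rep("grip")
    for i,sx in enumerate(lane[0]):
        robot.move_l(S2W(sx,lane[1],12),30,down(91.44)); s=rep("x%.0f"%sx)
        if s["contact_force"][0]<-14: break
    gripper_to(0.36); s=rep("open")
    p=s["position"]; robot.move_l([p[0],p[1],45],80); robot.move_l([560,p[1],110],150)
go(579.6,-7.9,91.44,([0,10,16,19,22,25,28,31],0))
go(609.6,64.7,88.8,([17,20,23,26,29],72))
robot.movep([360,300,250],down(91.44))
im=imaging.snapshot("top"); save(im,"t17.png",(190,110,390,260),4)
E
python3 m2.py|grep copper
```

```text
low t65.0 pos [579.37  -7.87  11.7 ] F [-0.29 -0.5  -0.84] w0.359 j6 -1.65
grip t65.5 pos [579.93  -7.94  12.29] F [-0.5  -0.62  1.67] w0.192 j6 -1.65
x0 t66.0 pos [591.22  -7.67  12.31] F [-1.35 -0.74  4.43] w0.198 j6 -1.65
x10 t66.5 pos [601.39  -7.41  12.28] F [-3.35  0.1   5.76] w0.193 j6 -1.65
x16 t66.9 pos [607.34  -7.3   12.3 ] F [-3.02  0.13  6.23] w0.187 j6 -1.65
x19 t67.1 pos [609.86  -7.2   12.26] F [-4.55 -0.06  6.97] w0.192 j6 -1.65
x22 t67.4 pos [612.1   -7.15  12.23] F [-6.08  0.07  8.86] w0.194 j6 -1.65
x25 t67.6 pos [612.16  -7.14  12.21] F [-14.57  -0.74  16.77] w0.192 j6 -1.65
open t67.9 pos [616.9   -7.05  11.79] F [-0.08 -0.03 -0.46] w0.358 j6 -1.65
low t71.4 pos [609.41  64.69  11.69] F [0.23 1.2  0.45] w0.359 j6 -1.48
grip t71.9 pos [609.97  64.71  12.34] F [0.3  0.24 1.56] w0.192 j6 -1.48
x17 t72.2 pos [606.97  64.72  12.35] F [-0.12 -0.44  1.39] w0.195 j6 -1.53
x20 t72.4 pos [608.79  64.8   12.28] F [-3.84  0.57  5.95] w0.192 j6 -1.53
x23 t72.7 pos [611.11  64.81  12.28] F [-4.68 -0.37  8.46] w0.192 j6 -1.53
x26 t72.9 pos [611.15  64.78  12.26] F [-13.32  -0.46  16.51] w0.190 j6 -1.53
x29 t73.2 pos [611.21  64.8   12.2 ] F [-21.1   -0.71  23.72] w0.189 j6 -1.53
open t73.5 pos [619.    65.03  11.85] F [ 0.2   0.79 -0.38] w0.355 j6 -1.53
copper [607.7  65.2] [45.3 42.9] 0.41944190859794617
copper [609.7  -6.3] [43.6 45.3] 89.97761535644531
copper [ 538.2 -267.7] [43.6 44.9] 33.558589935302734
copper [475.4 376.8] [83.4 21.7] 9.286630630493164
copper [ 545.2 -267.4] [48.2 45.7] 33.92510986328125
copper [469.6 380.1] [95.6 32.2] 8.153219223022461
copper [ 367.1 -254.7] [62.7 36.6] 14.279253005981445
```

View pics/t17.png

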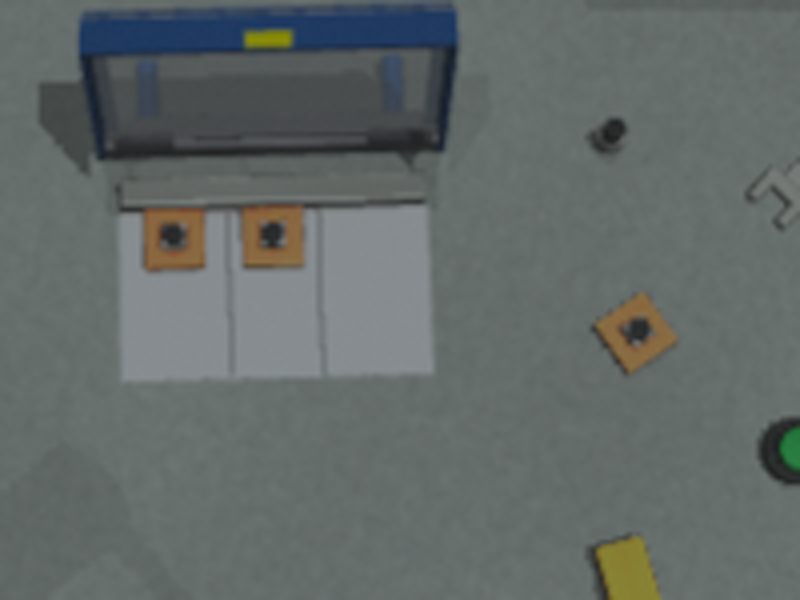

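```bash
python3 - <<'E'
from car import *
q=down(-56.3)
gripper_to(0.4)
robot.movep([400,-150,200],q)
grab(541,-267,-56.3)
robot.move_l(S2W(-12,-80,12),90,down(-88.56))
seat(-72,turn=down(-88.56))
gripper_to(.3)
robot.movep([400,-100,200],down(-88.56))
robot.movep([360,300,250],down(-88.56))
for n in("top","scene"):
    im=imaging.snapshot(n); save(im,n[0]+"18.png",(190,110,390,260) if n=="top" else (180,80,340,240),4)
E
python3 m2.py|grep copper
```

```text
low t80.3 pos [ 540.79 -266.92   11.63] F [0.9  0.25 0.27] w0.396 j6 0.48
grip t80.8 pos [ 541.35 -267.21   12.36] F [ 0.92 -0.74  1.2 ] w0.192 j6 0.48
pre t83.3 pos [581.7  -79.5   12.34] F [ 0.08 -0.95  5.59] w0.189 j6 1.37
x4 t83.9 pos [595.07 -78.99  12.31] F [-7.22  0.1  12.83] w0.199 j6 1.37
x7 t84.2 pos [598.03 -78.91  12.27] F [-6.57 -0.5  12.18] w0.187 j6 1.37
x10 t84.4 pos [601.06 -78.86  12.26] F [-7.87 -0.44 11.81] w0.190 j6 1.37
x13 t84.7 pos [604.08 -78.79  12.26] F [-8.13  0.12 12.73] w0.191 j6 1.37
x16 t84.9 pos [607.11 -78.71  12.28] F [-7.06 -0.05 12.74] w0.194 j6 1.38
x19 t85.2 pos [610.15 -78.64  12.3 ] F [-7.2  -0.24 12.21] w0.194 j6 1.38
x22 t85.4 pos [613.16 -78.57  12.31] F [-5.8  -0.75 11.78] w0.196 j6 1.38
x25 t85.7 pos [614.96 -78.51  12.26] F [-10.46   0.37  13.43] w0.190 j6 1.38
x28 t85.9 pos [615.03 -78.52  12.24] F [-17.79  -0.66  22.17] w0.190 j6 1.38
seated t86.1 pos [615.01 -78.52  12.22] F [-17.52  -1.16  21.97] w0.194 j6 1.38
open t86.5 pos [621.17 -78.69  11.39] F [ 0.76 -0.4   1.8 ] w0.331 j6 1.38
copper [607.6  65.2] [45.3 42.9] 0.41944190859794617
copper [609.7  -6.3] [43.6 45.3] 89.97772216796875
copper [611.5 -77.6] [44.1 43. ] 1.3861801624298096
copper [475.5 376.8] [83.5 21.7] 9.076590538024902
copper [469.4 380. ] [96.5 32.2] 8.153219223022461
copper [ 367.4 -254.5] [63.3 36.5] 14.846356391906738
```

View pics/t18.png

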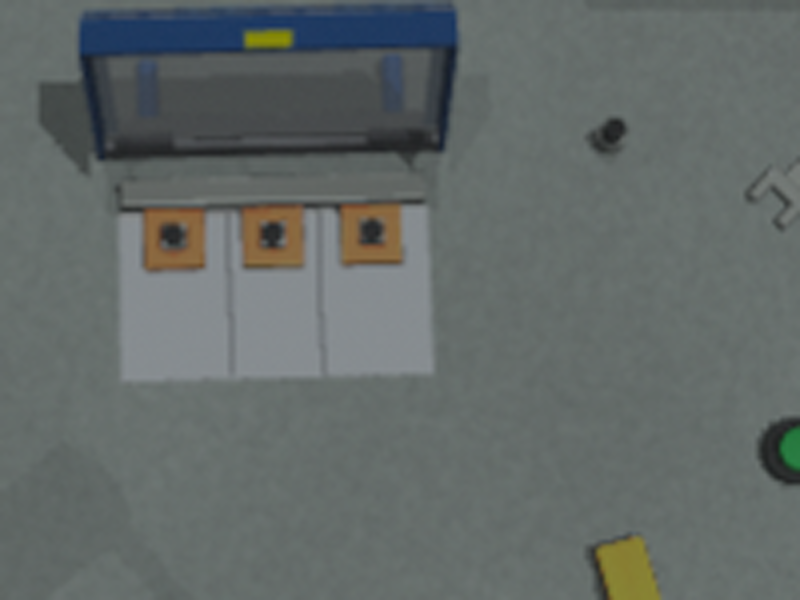

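View pics/s18.png

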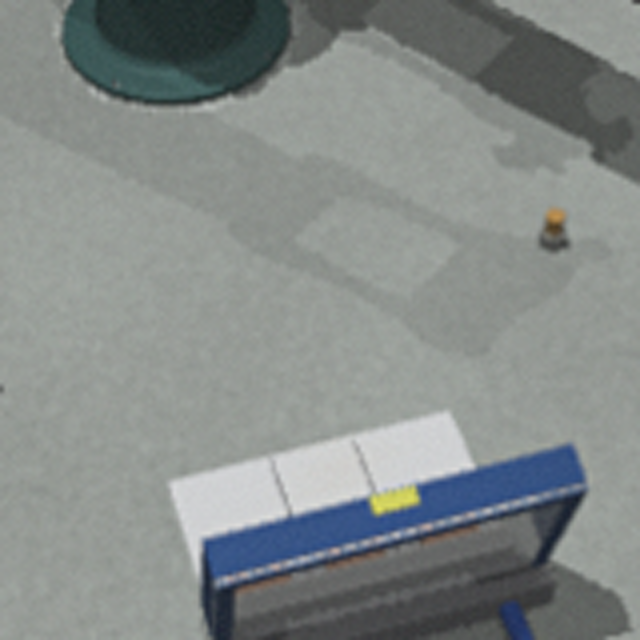

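```bash
cat > cl.py <<'E'
from h import *
SO[:]=[593.5,-7.2]
def fp(t,d=110,off=11): c,s=np.cos(t),np.sin(t); return S2W(85-d*c+4*s+off,0,34+d*s+4*c)
E
python3 - <<'E'
from cl import *
q=down(91.44)
gripper_to(0,40)
robot.movep([420,60,300],q)
print(kin.inverse_kinematics(S2W(180,0,290),q))
robot.movep(S2W(60,60,300),q)
robot.movep(S2W(180,0,290),q); rep()
robot.move_l(S2W(180,0,135),120); rep("behind")
im=imaging.snapshot("scene"); save(im,"s19.png",(180,80,340,280),3)
for x in np.arange(165,94,-10):
    robot.move_l(S2W(x,0,135),60); s=rep("x%.0f"%x)
    if np.linalg.norm(s["contact_force"])>20: print("stop");break
im=imaging.snapshot("scene"); save(im,"s20.png",(180,80,340,280),3)
E
```

```text
[-0.04  0.43  1.28 -0.    1.43 -1.63]
 t95.5 pos [772.7   -2.72 290.45] F [ 0.47 -0.04  0.16] w-0.002 j6 -1.63
behind t97.0 pos [774.35  -2.72 136.53] F [-0.64  0.25 -0.05] w0.002 j6 -1.63
x165 t97.4 pos [757.97  -3.06 135.27] F [-1.01 -0.12 -0.35] w0.003 j6 -1.63
x155 t97.7 pos [748.02  -3.33 134.96] F [ 0.47 -0.47 -0.42] w-0.000 j6 -1.63
x145 t98.0 pos [738.06  -3.58 135.01] F [ 0.17 -0.15 -0.53] w-0.003 j6 -1.63
x135 t98.4 pos [728.11  -3.81 135.25] F [-1.03 -0.63 -0.36] w0.002 j6 -1.64
x125 t98.7 pos [717.54  -4.07 134.78] F [-0.22  0.51 -0.21] w0.001 j6 -1.64
x115 t99.0 pos [707.45  -4.32 134.68] F [-0.54  1.17  0.23] w-0.002 j6 -1.64
x105 t99.3 pos [697.56  -4.58 134.76] F [-1.04 -0.7  -0.79] w0.001 j6 -1.64
x95 t99.6 pos [687.7   -4.84 134.89] F [ 0.07 -0.11 -0.85] w-0.002 j6 -1.64
```

View pics/s19.png

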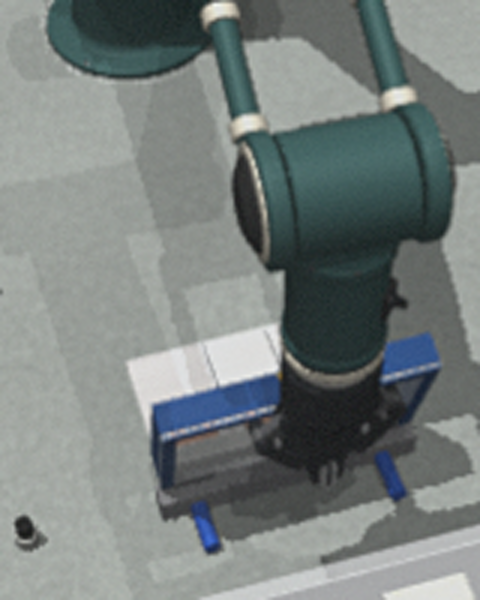

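View pics/s20.png

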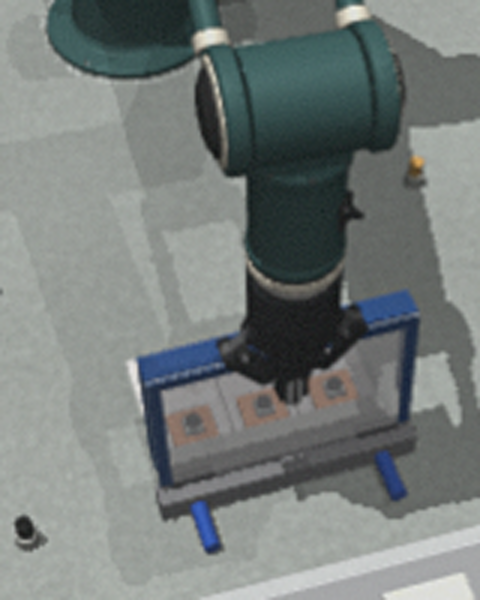

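```bash
python3 - <<'E'
from cl import *
for t in np.r_[1.45,np.arange(1.3,.14,-.15)]:
    robot.move_l(fp(t),70); s=rep("%.2f"%t)
    if np.linalg.norm(s["contact_force"])>20: print("stop");break
im=imaging.snapshot("scene"); save(im,"s21.png",(180,80,340,280),3)
E
```

```text
1.45 t100.0 pos [680.12  -5.03 144.58] F [-0.32  0.02 -0.64] w0.001 j6 -1.64
1.30 t100.4 pos [663.09  -5.45 140.77] F [-1.07  0.81  0.42] w-0.002 j6 -1.64
1.15 t100.8 pos [647.41  -5.82 135.56] F [0.44 0.63 0.33] w-0.000 j6 -1.64
1.00 t101.2 pos [632.59  -6.2  128.23] F [-0.   -0.63 -0.52] w0.001 j6 -1.65
0.85 t101.5 pos [618.8   -6.5  118.51] F [-0.01  0.07  0.24] w0.002 j6 -1.65
0.70 t101.9 pos [606.81  -6.8  107.08] F [ 0.56  0.12 -0.15] w0.002 j6 -1.65
0.55 t102.3 pos [596.68  -7.04  93.97] F [ 0.66 -0.41  0.19] w0.000 j6 -1.65
0.40 t102.7 pos [588.68  -7.25  79.55] F [-0.18  0.57 -0.2 ] w-0.002 j6 -1.65
0.25 t103.1 pos [582.92  -7.4   64.11] F [-0.18 -0.44  0.06] w0.005 j6 -1.65
```

View pics/s21.png

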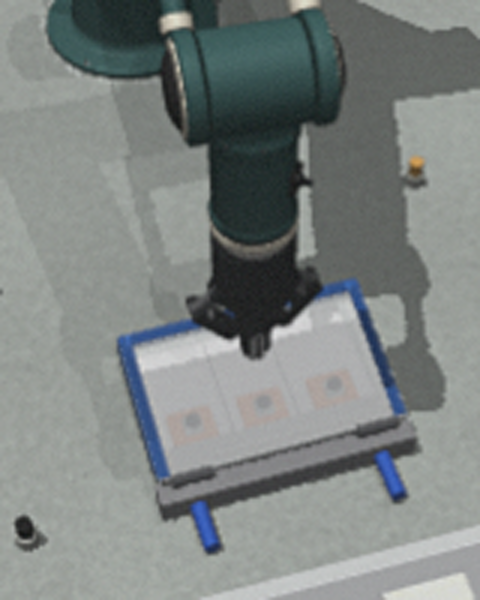

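```bash
python3 - <<'E'
from cl import *
for t in(.1,):
    robot.move_l(fp(t),50); rep("%.2f"%t)
p=S2W(-52,0,75); robot.move_l([p[0]+30,p[1],75],100); robot.move_l(p,100)
for z in (60,54,50,46,43,41,39,38,37,36,35,34):
    robot.move_l([p[0],p[1],z],30); robot.hold(.05); s=rep("z%d"%z)
    if s["contact_force"][2]>14: break
robot.hold(.2)
robot.move_l([p[0],p[1],120],100)
robot.movep([420,-250,200],down(91.44))
for n in("top","scene"):
    im=imaging.snapshot(n); save(im,n[0]+"22.png",(190,110,390,260) if n=="top" else (180,120,340,280),4)
E
python3 m2.py
```

```text
0.10 t103.6 pos [579.85  -7.51  48.33] F [-0.17 -0.13 -0.77] w-0.002 j6 -1.65
z60 t105.2 pos [541.62  -8.53  60.02] F [-0.27 -0.09  0.87] w-0.000 j6 -1.66
z54 t105.6 pos [541.36  -8.48  53.83] F [-0.02 -0.2   1.26] w0.001 j6 -1.66
z50 t105.9 pos [541.37  -8.51  49.84] F [-0.47  0.21  0.4 ] w0.004 j6 -1.66
z46 t106.2 pos [541.33  -8.49  45.79] F [ 0.67 -0.53 -0.16] w-0.002 j6 -1.66
z43 t106.5 pos [541.33  -8.49  42.82] F [ 0.25 -0.11  0.33] w0.001 j6 -1.66
z41 t106.8 pos [541.39  -8.51  40.89] F [ 0.52  1.02 -0.42] w-0.001 j6 -1.66
z39 t107.1 pos [541.4   -8.51  38.88] F [-0.31 -0.39 -0.43] w-0.000 j6 -1.66
z38 t107.4 pos [541.63  -8.5   38.07] F [-0.6   0.92  0.69] w-0.001 j6 -1.66
z37 t107.7 pos [541.64  -8.53  38.  ] F [-3.24 -0.2   7.13] w-0.002 j6 -1.66
z36 t108.0 pos [541.69  -8.52  37.94] F [-5.06 -0.23 13.62] w0.004 j6 -1.66
z35 t108.3 pos [541.72  -8.52  37.86] F [-8.95  0.85 19.18] w-0.000 j6 -1.66
== top
copper [475.4 376.7] [83.4 21.9] 8.85862922668457
orange [472.1 372.6] [80.1 18.5] 9.076617240905762
mat [503.5 378.5] [193.8  75.1] 8.88062572479248
hood [596.9  -7.3] [150.3 243.1] 1.4475857019424438
brass [ 360.7 -257.9] [42.  33.1] 14.902007102966309
red [682.7 392.6] [48.6 46.6] 89.83592987060547
== scene
copper [470.2 379.9] [93.7 32.2] 9.074520111083984
copper [ 367.3 -254.5] [63.8 36.9] 14.27965259552002
mat [509.  379.8] [191.6  72.7] 8.622624397277832
btn [ 458.2 -379.7] [28.5 31.2] 34.72157287597656
hood [601.7  -7.6] [147.  243.2] 1.351532220840454
red [692.7 391.5] [44.5 53.9] 55.06184387207031
```

View pics/t22.png

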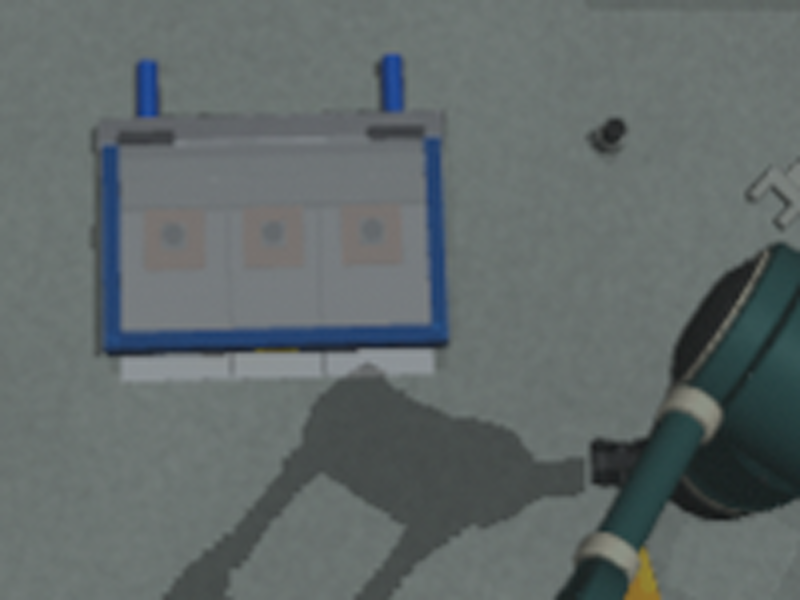

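View pics/s22.png

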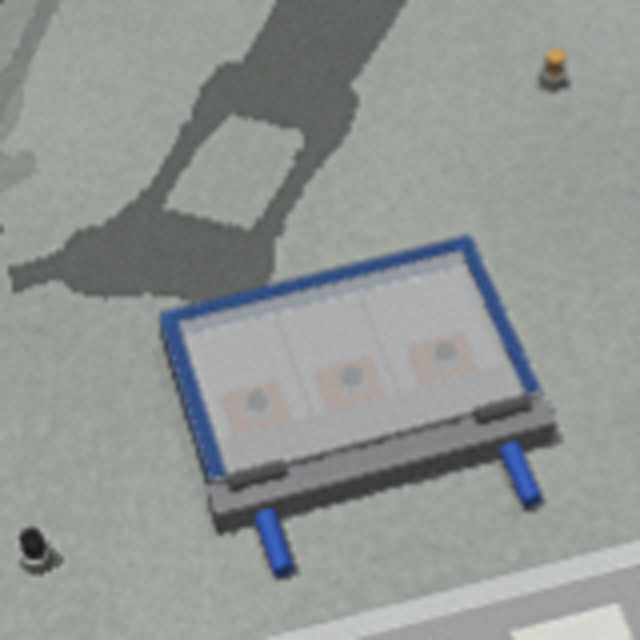

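```bash
python3 - <<'E'
from h import *
q=down(60)
x,y=456,-380.5
print(kin.inverse_kinematics([x,y,50],q))
robot.movep([x,y,100],q); robot.move_l([x,y,50],100)
for z in np.arange(46,5,-2.):
    robot.move_l([x,y,z],30); s=robot.read_state(); f=s["contact_force"][2]
    if f>1.2 or z%10==0: rep("z%.0f"%z)
    if f>15: break
robot.hold(.4); rep("held")
robot.move_l([x,y,100],100)
robot.movep([360,300,250],down(91.44)); rep()
for n in("top","scene"):
    im=imaging.snapshot(n); save(im,n[0]+"23.png",(90,100,440,290) if n=="top" else (110,80,440,310),2.3)
E
python3 m2.py
```

```text
[-0.74  0.29  1.94 -0.    0.92 -1.78]
z40 t113.2 pos [ 455.89 -380.4    39.81] F [-0.24  0.05 -0.14] w-0.002 j6 -1.78
z30 t114.5 pos [ 455.86 -380.39   29.78] F [ 0.1   0.37 -0.33] w0.000 j6 -1.78
z20 t115.7 pos [ 456.26 -380.71   20.24] F [0.2  0.35 2.47] w-0.001 j6 -1.78
z18 t116.0 pos [ 456.27 -380.74   18.24] F [ 0.63 -0.74  2.98] w0.006 j6 -1.78
z16 t116.2 pos [ 456.29 -380.77   16.25] F [ 0.38 -0.02  4.55] w0.003 j6 -1.78
z14 t116.5 pos [ 456.33 -380.8    15.89] F [-2.97  2.71 15.1 ] w0.001 j6 -1.78
held t116.9 pos [ 456.34 -380.8    15.89] F [-3.33  3.01 15.29] w-0.001 j6 -1.78
 t120.4 pos [360.43 299.52 249.75] F [-0.18  0.59  0.87] w0.001 j6 -0.95
== top
copper [475.4 376.8] [83.4 21.5] 9.076589584350586
orange [472.  372.3] [80.2 19.2] 9.076617240905762
mat [503.4 378.5] [194.  75.] 8.860298156738281
btn [ 453.3 -380.8] [31.5 30.6] 89.92276000976562
hood [596.9  -7.3] [150.4 242.7] 1.4329451322555542
brass [ 364.6 -255.3] [50.7 35.5] 15.196084976196289
red [682.7 392.8] [48.1 46.6] 89.83592987060547
== scene
copper [469.5 380. ] [95.9 32.2] 8.153220176696777
copper [ 367.  -254.8] [63.4 36.8] 14.846355438232422
mat [508.5 379.7] [192.6  72.7] 8.622624397277832
btn [ 458.4 -379.3] [29.1 31. ] 32.35599136352539
hood [602.2  -7.6] [146.1 243.2] 1.348838448524475
red [692.8 391.4] [44.5 54.2] 55.06184387207031
```

View pics/t23.png

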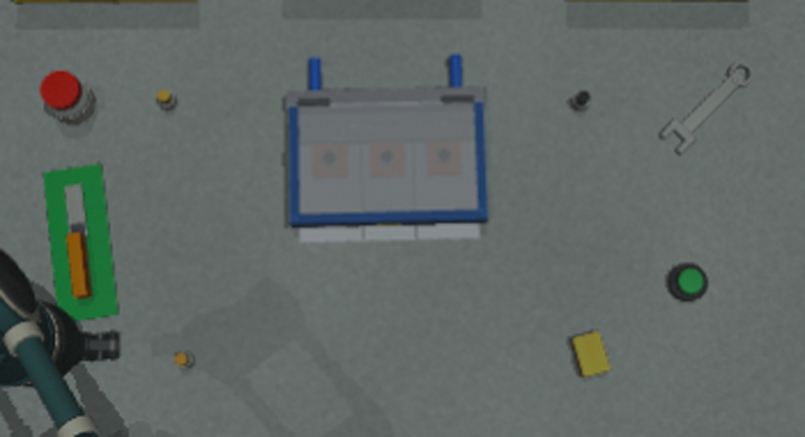

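View pics/s23.png

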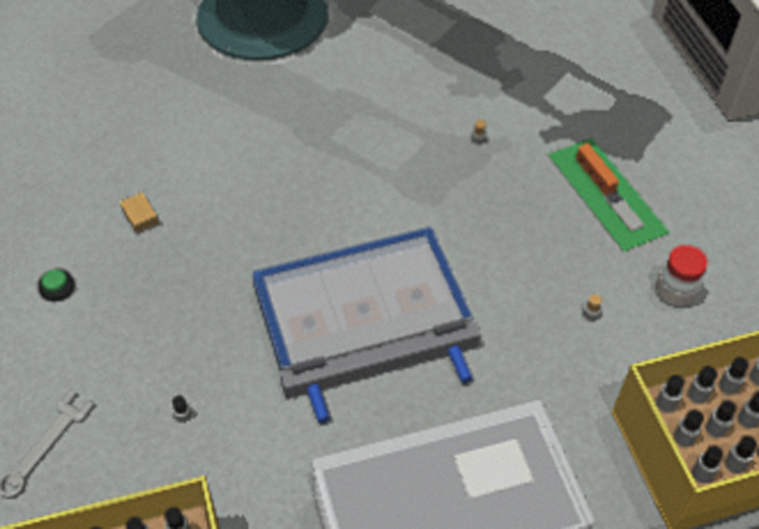

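```bash
python3 -c "
from cell import close_job
print(close_job())"
```

```text
the job is handed in; nothing more can be done
None
```

The job is done and handed in at about 120 s of the 210 s allowed. I levered the hood open with the blade and put the blade back on its mat. I then slid all three carriers along the bench onto the plate until they pressed against the fence, shut the hood and pressed the button to its stop.

**Knocked carrier:** one carrier was knocked out of place after I had first seated it, and it nudged its neighbour slightly. I re-seated both.

**Last checks:**
- **Carriers:** before the hood was shut, the three carriers lay on a line within about 0.1° of the fence direction. Individual yaw readings differed from the fence by up to about 1.5°, which is roughly the camera's noise.
- **Hood:** it measures the same as it did when shut at the start. It stopped at z = 38 mm under about 19 N.
- **Button:** it travelled about 6 mm and hit a hard stop at 15 N.
- **Blade:** it lies flat on the mat within about 2 mm of the mat's marked place, pointing within 0.5° of the mat's direction. It started about 10 mm to the side of that place, so it is not exactly where it began.
- **Other objects:** the jar and brass block measured the same as before, within 1 mm in the top view. The fittings and spanner look unmoved in the pictures; I did not measure them.

The two cameras disagreed by about 5 mm in x. I corrected for this using positions the arm had gripped.

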